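Load a biocement curing station

ROBOT

A 6-joint arm with a two-finger parallel gripper is mounted at the origin on the work surface. World frame = base frame: x ahead of the robot, y to its left, z up, the work surface at z = 0. Lengths are in mm, angles in rad, forces in N, time in s.
With the tool pointing down it reaches from about 350 to 775 mm from the base axis. Payload 7.3 kg.
Tool frame: the origin (TCP) lies midway between the tips of the shut fingers; the grasp point (between the pads) lies 19 mm behind it; z points along the fingers, y is the line along which they close (so a half turn about z gives the same grasp; the last joint's range is limited). The gripper opens to 92 mm and grips with 3 to 60 N. Pads are 19 mm wide; open, the fingers measure 130 mm over their backs; the gripper's body (75 mm by 190 mm) begins 47 mm behind the grasp point.
Start: joints at [-0.146, 0.342, 1.524, -0, 1.275, -0.146], TCP at [525.019, 0.019, 226.741] pointing down, gripper open.
Joint ranges: [-2.53, 2.53], [-0.77, 2.02], [0.04, 2.7], [-1, 4.14], [0.28, 2.66], [-3.11, 3.11]. Speed limits (rad/s): [2.57, 2.57, 3.14, 3.14, 3.14, 3.14].

INTERFACE

Orientations are given as [roll, pitch, yaw] about the fixed x, y, z axes, in that order (R = Rz(yaw) Ry(pitch) Rx(roll)).
In Python, from plant import get_obs, capture, camera_model, close_job, search_frame, regions_of, pinpoint gives the robot as it stands. The module is installed in compiled form; this text tells all that it offers.
- The arm moves only by the shell command python3 -m pendant 'ROWS'. ROWS is JSON, one flat list of numbers, 7 for each row, row after row: the shift along the tool's x, y, z in units of 30 mm (1.0 is 30 mm), then the turn, a rotation vector about the tool's x, y, z in units of 4 degrees (1.0 is 4 degrees), then the closure, from -1 (fully open) to 1 (shut), so that 0 is half open. In form: [dx, dy, dz, wx, wy, wz, gripper, dx, dy, dz, wx, wy, wz, gripper, ...]. A call has 1 to 12 rows; each row shifts and turns the commanded pose from where the row before left it, along the tool's axes as they then stand; what a row does not reach is not made up. A row lasts 1/10 s, in which the tool goes at most 50 mm and 8.59 degrees, less where a joint would pass 70% of its speed; a pose out of reach is approached as far as the arm can. A call with a number of a shift or a turn outside -1 to 1 is refused whole. A call with a gripper value outside its range is refused whole. The fingers move at their own pace and stop on an object; the grip force is fixed at half the most. Time passes only in rows, so rows that do not move let the fingers close. It gives the time, the measured TCP pose, the force, the opening and the grip force at its end, in the units of the state.
- get_obs(): the state, without advancing time (a new reading comes with each control period).
- capture(name): name is "scene" or "side" or "wrist"; returns the picture (420x560x3 uint8, red, green, blue); there is no depth.
- camera_model(name): a dict with "fov_y" (degrees; the focal length in pixels is half the picture's height over the tangent of half this angle, whatever the lens; pixels are square), "cx", "cy" (the principal point, pixels), "pose" (4x4, takes a point from camera to world coordinates). Camera axes: x right, y up, looking along -z (the intrinsics and any distortion apply to the point x, -y, -z); pixel columns grow to the right and rows downward; lengths in mm; the calibration is good to about 2 mm. A picture is of the moment at which its call begins: read the wrist's pose just before it. camera_model takes no time and is no camera call; for the wrist camera it gives the pose at the moment of the call.
- close_job(): hands the job in; it is judged then, once.
Trained networks look in the newest picture that a camera, given by its name, has taken for a name from the list of things; names that differ only in an ending like _2 or _b are one class to them, and where a whole thing is asked for, a point or a joint stands for the part that bears it (a point fixed in the world has none). Each returns a list of dicts, best first, with "score" (0 to 1); they miss things now and then, are a little off and sometimes report something else, mostly with a low value. They report only what shows in the picture. A call takes as long as a camera call. They do not tell look-alikes from the thing itself.
- search_frame(camera, thing): "location" ([column, row] in pixels, amid what is visible of it).
- regions_of(camera, thing): "pixels" (420x560 bool, what is visible of it) and "location" ([column, row] in pixels, amid what is visible of it).
- pinpoint(camera, thing): "location" ([column, row] in pixels: a listed point, or the origin of a listed thing).
The state is a dict: "time": time; "joint_positions": joint angles; "dq": joint speeds; "tau": joint torques, N m; "tool_pos": TCP position; "tcp_rot": TCP orientation; "contact_force": force on the tool from outside, world axes, zero at the start; "moment": the same for the moment, N m; "grip_width": finger opening in mm; "finger_force": force on a finger pad.
Only numpy, scipy, OpenCV 4.12 (cv2) and the standard library are available. Lean on these libraries where they do the work, as an engineer would, in place of code of your own. Each camera call takes 0.05 s, during which the arm holds its last target. There are 200 camera calls.

TASK

Switch the pump off before moving any sample, by its red lever. Then drop each round core that is there, upright, into its own pocket of the white block, and pack every brick that is there into the blue tray, flat on its floor in one row end to end, same side up as now. Only when everything is loaded switch the pump back on, fully; leave the glassware where it stands.

Things in the scene. Friction and masses are not known exactly. Their poses are not given: they have to be found in the camera images.
- core1: sandy tan biocement core, an upright solid cylinder 46 mm in diameter and 50 mm tall, about 0.16 kg; may be absent (None); origin at the centre of its underside, z up along its axis
- core2: sandy tan biocement core, an upright solid cylinder 46 mm in diameter and 50 mm tall, about 0.16 kg; may be absent (None); origin at the centre of its underside, z up along its axis
- core3: sandy tan biocement core, an upright solid cylinder 46 mm in diameter and 50 mm tall, about 0.16 kg; may be absent (None); origin at the centre of its underside, z up along its axis
- core4: sandy tan biocement core, an upright solid cylinder 46 mm in diameter and 50 mm tall, about 0.16 kg; may be absent (None); origin at the centre of its underside, z up along its axis
- brick60: speckled grey-brown biocement brick, 60 mm long (its own x), 46 mm wide (y) and 46 mm tall (z), about 0.24 kg; may be absent (None); origin at the centre of its underside
- brick70: speckled grey-brown biocement brick, 70 mm long (its own x), 46 mm wide (y) and 46 mm tall (z), about 0.28 kg; may be absent (None); origin at the centre of its underside
- brick80: speckled grey-brown biocement brick, 80 mm long (its own x), 46 mm wide (y) and 46 mm tall (z), about 0.32 kg; may be absent (None); origin at the centre of its underside
- block: fixed white curing block 160 x 160 mm, 30 mm high, with four round pockets in a square; origin at the centre of its underside on the bench; the pocket centres lie at its own x = +-42, y = +-42 mm
- block_hole0 (a point): centre of the mouth of one pocket, level with the block's top, 30 mm above the bench; the pocket is 50 mm in diameter and 20 mm deep with a flat black bottom, so a seated core stands 30 mm proud
- block_hole1 (a point): centre of the mouth of one pocket, level with the block's top, 30 mm above the bench; the pocket is 50 mm in diameter and 20 mm deep with a flat black bottom, so a seated core stands 30 mm proud
- block_hole2 (a point): centre of the mouth of one pocket, level with the block's top, 30 mm above the bench; the pocket is 50 mm in diameter and 20 mm deep with a flat black bottom, so a seated core stands 30 mm proud
- block_hole3 (a point): centre of the mouth of one pocket, level with the block's top, 30 mm above the bench; the pocket is 50 mm in diameter and 20 mm deep with a flat black bottom, so a seated core stands 30 mm proud
- tray: fixed blue open soak tray, outside 232 mm long (its own x) x 62 mm wide (y) x 19 mm high, walls and floor 5 mm thick: inside 222 x 52 mm and 14 mm deep; origin at the centre of its underside on the bench. The three bricks together are 210 mm long, so they fit only in one row end to end, 12 mm to spare, long sides along the tray
- pump: fixed white pump unit 90 (its own x) x 64 (y) x 50 mm high, carrying the switch lever on a grey 70 x 50 x 25 mm block in the middle of its top; origin at the centre of its underside; the lever swings in its own x-z plane
- pump_switch (a joint): pump switch lever, rad: 0 = off, tilted towards the pump's own -x (the front, with the black panel, facing the robot); 1.0 = running, tilted to +x; end stops at 0 and 1.0; light friction (under 2 N at the knob), stays where it is left. The pivot is 72 mm above the bench on the pump's vertical centre line and the lever is 80 mm long; it is upright at 0.5
- pump_switch_tip (a point): centre of the red ball knob, 26 mm in diameter, at the end of the lever (about 142 mm above the bench at both ends of its swing)
- reagent_bottle: bystander: glass bottle 72 mm in diameter, 150 mm tall with orange contents and a blue cap; origin at the centre of its underside; leave alone
- jar: bystander: amber glass jar 66 mm in diameter, 90 mm tall; origin at the centre of its underside; leave alone
Mind the look-alikes: they are no part of the job. What is shaped like the core2 but purple or turquoise is not meant.

How it is judged (in metres and radians):
On the way, in this order (a step that is already met when the one before it is completed fails the run):
1. the pump is switched off before any sample has been carried away (lever within 0.15 rad of the off stop, every sample within 90 mm of its start) (value of joint pump_switch below 0.15 rad and distance of each of core1, core2, core3, core4, brick60, brick70, brick80 from where it was at the start of the episode below 0.09 m), for 0.2 s.
2. with the pump off, every core stands in a pocket and every brick lies in the tray (value of joint pump_switch below 0.15 rad and (horizontal distance between core1 and block_hole0 below 0.007 m or horizontal distance between core1 and block_hole1 below 0.007 m or horizontal distance between core1 and block_hole2 below 0.007 m or horizontal distance between core1 and block_hole3 below 0.007 m) and z of each of core1, core2, core3, core4 in the frame of block below 0.014 m and angle between each of core1, core2, core3, core4, brick60, brick70, brick80's own z axis and vertical below 0.12 rad and linear speed of each of core1, core2, core3, core4, brick60, brick70, brick80 below 0.02 m/s and (horizontal distance between core2 and block_hole0 below 0.007 m or horizontal distance between core2 and block_hole1 below 0.007 m or horizontal distance between core2 and block_hole2 below 0.007 m or horizontal distance between core2 and block_hole3 below 0.007 m) and (horizontal distance between core3 and block_hole0 below 0.007 m or horizontal distance between core3 and block_hole1 below 0.007 m or horizontal distance between core3 and block_hole2 below 0.007 m or horizontal distance between core3 and block_hole3 below 0.007 m) and (horizontal distance between core4 and block_hole0 below 0.007 m or horizontal distance between core4 and block_hole1 below 0.007 m or horizontal distance between core4 and block_hole2 below 0.007 m or horizontal distance between core4 and block_hole3 below 0.007 m) and z of each of brick60, brick70, brick80 in the frame of tray below 0.009 m and x of brick60 in the frame of tray between -0.095 and 0.095 m and y of brick60 in the frame of tray between -0.01 and 0.01 m and x of brick70 in the frame of tray between -0.095 and 0.095 m and y of brick70 in the frame of tray between -0.01 and 0.01 m and x of brick80 in the frame of tray between -0.095 and 0.095 m and y of brick80 in the frame of tray between -0.01 and 0.01 m), for 0.3 s.
3. the pump is switched on again (lever within 0.15 rad of the running stop) (value of joint pump_switch above 0.85 rad), for 0.2 s.
At the end, for the whole second after the job is handed in: Each core present stands in a pocket (within 7 mm of its centre, 4 mm of its bottom, tilt under 0.12 rad); each brick stands in the tray (within 4 mm of the floor, 10 mm of the centre line, tilt under 0.12 rad); all at rest; lever within 0.15 rad of the running stop (value of joint pump_switch above 0.85 rad and (horizontal distance between core1 and block_hole0 below 0.007 m or horizontal distance between core1 and block_hole1 below 0.007 m or horizontal distance between core1 and block_hole2 below 0.007 m or horizontal distance between core1 and block_hole3 below 0.007 m) and z of each of core1, core2, core3, core4 in the frame of block below 0.014 m and angle between each of core1, core2, core3, core4, brick60, brick70, brick80's own z axis and vertical below 0.12 rad and linear speed of each of core1, core2, core3, core4, brick60, brick70, brick80 below 0.02 m/s and (horizontal distance between core2 and block_hole0 below 0.007 m or horizontal distance between core2 and block_hole1 below 0.007 m or horizontal distance between core2 and block_hole2 below 0.007 m or horizontal distance between core2 and block_hole3 below 0.007 m) and (horizontal distance between core3 and block_hole0 below 0.007 m or horizontal distance between core3 and block_hole1 below 0.007 m or horizontal distance between core3 and block_hole2 below 0.007 m or horizontal distance between core3 and block_hole3 below 0.007 m) and (horizontal distance between core4 and block_hole0 below 0.007 m or horizontal distance between core4 and block_hole1 below 0.007 m or horizontal distance between core4 and block_hole2 below 0.007 m or horizontal distance between core4 and block_hole3 below 0.007 m) and z of each of brick60, brick70, brick80 in the frame of tray below 0.009 m and x of brick60 in the frame of tray between -0.095 and 0.095 m and y of brick60 in the frame of tray between -0.01 and 0.01 m and x of brick70 in the frame of tray between -0.095 and 0.095 m and y of brick70 in the frame of tray between -0.01 and 0.01 m and x of brick80 in the frame of tray between -0.095 and 0.095 m and y of brick80 in the frame of tray between -0.01 and 0.01 m); the robot touches nothing.
It fails at once if a piece of glassware is pushed more than 30 mm or tipped (distance of any of reagent_bottle, jar from where it was at the start of the episode above 0.03 m or angle between any of reagent_bottle, jar's own z axis and vertical above 0.3 rad).
Of core1, core2, core3, core4 only 3 to 4 are there at a start; the rules pass over those that are not, and their reading is None.
Of brick60, brick70, brick80 only 2 to 3 are there at a start; the rules pass over those that are not, and their reading is None.
At some moment in a run one of core1, core2, core3, core4, brick60, brick70, brick80 may be knocked a few centimetres aside while the robot is not near it.
It also fails if it takes over 208 s, if anything falls off the work surface, if the arm or the gripper's body presses on something with over 40 N, if the wrist force passes 120 N, or if a joint passes its speed limit or range.

## Working session

There is one attempt and no reset: what is moved stays moved. The work goes in short steps, Python scripts to look and compute and a shell command to move; the robot and the scene stay as the last step left them, time stands still between calls to the robot, and variables do not carry over. Pictures are saved under pics/ and viewed, at most 14 in all, crops included, and the job is handed in when it is done.

```bash
mkdir -p pics; ls; python3 - <<'E'
from plant import *
import cv2,numpy as np
for n in ["scene","side","wrist"]:
    im=capture(n); cv2.imwrite(f"pics/{n}0.png",im[:,:,::-1])
    m=camera_model(n); print(n,{k:(np.round(v,3).tolist() if not isinstance(v,str) else v) for k,v in m.items()})
o=get_obs();print(o)
E
```

```text
pics
scene {'fov_y': 52.357, 'cx': 279.386, 'cy': 207.936, 'pose': [[-0.228, -0.585, 0.778, 1470.164], [0.974, -0.135, 0.184, 210.227], [-0.003, 0.8, 0.601, 778.247], [0.0, 0.0, 0.0, 1.0]]}
side {'fov_y': 42.944, 'cx': 282.254, 'cy': 211.483, 'pose': [[-0.883, 0.323, -0.34, 126.468], [-0.469, -0.579, 0.667, 947.826], [0.018, 0.749, 0.663, 1076.901], [0.0, 0.0, 0.0, 1.0]]}
wrist {'fov_y': 59.403, 'cx': 277.111, 'cy': 203.567, 'pose': [[1.0, -0.001, 0.0, 524.978], [0.001, 0.957, 0.289, 77.424], [-0.001, -0.289, 0.957, 383.593], [0.0, 0.0, 0.0, 1.0]]}
{'time': 0.15, 'joint_positions': array([-1.46036003e-01,  3.42557335e-01,  1.52481242e+00, -2.03792347e-06,
        1.27538593e+00, -1.45973457e-01]), 'dq': array([-4.84788723e-04, -3.58164513e-03, -1.78476037e-03,  6.87407390e-05,
       -6.66043613e-04, -2.95981437e-04]), 'tau': array([ 7.52666965e-04, -4.31470585e+01, -2.44352603e+01,  7.18239485e-02,
        5.38185902e-02, -1.32920518e-04]), 'tool_pos': array([5.24691677e+02, 4.80793310e-02, 2.26202204e+02]), 'tcp_rot': array([-3.14044171e+00, -1.67240918e-04,  1.57073428e+00]), 'contact_force': array([ 0.07617151,  0.24568487, -0.85779186]), 'moment': array([ 0.04359075,  0.05503741, -0.01102123]), 'finger_force': 0.0, 'grip_width': 92.17723604692895}
```

View pics/scene0.png

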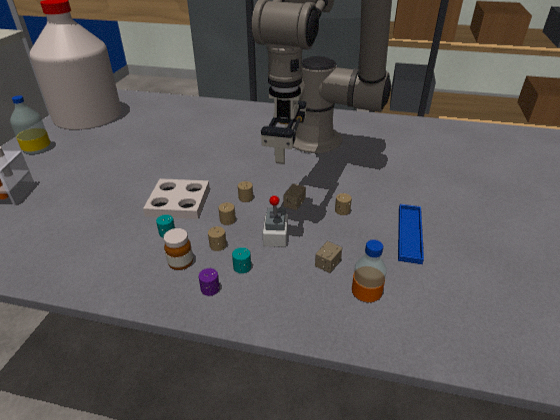

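View pics/side0.png

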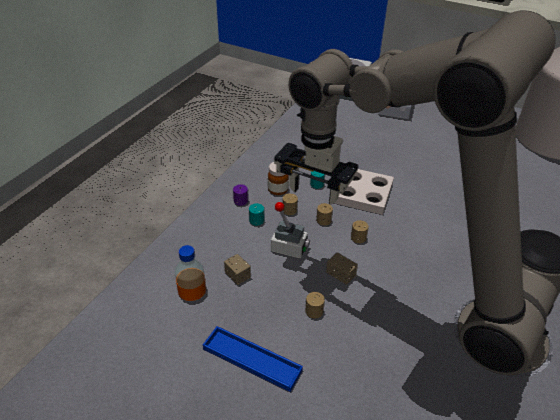

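```bash
cat > h.py <<'E'
from plant import *
import cv2,numpy as np
def ray(cam,uv,M=None):
    M=M or camera_model(cam); f=210/np.tan(np.radians(M["fov_y"]/2))
    P=np.array(M["pose"]); d=np.array([(uv[0]-M["cx"])/f,-(uv[1]-M["cy"])/f,-1])
    return P[:3,3],P[:3,:3]@d
def onz(cam,uv,z,M=None):
    o,d=ray(cam,uv,M); return (o+d*(z-o[2])/d[2])
def proj(cam,p,M=None):
    M=M or camera_model(cam); f=210/np.tan(np.radians(M["fov_y"]/2))
    P=np.array(M["pose"]); c=P[:3,:3].T@(np.array(p)-P[:3,3])
    return np.array([M["cx"]+f*c[0]/-c[2],M["cy"]-f*c[1]/-c[2]])
def tri(uvs):
    A=np.zeros((3,3));b=np.zeros(3)
    for c,uv in uvs:
        o,d=ray(c,uv);d/=np.linalg.norm(d);Q=np.eye(3)-np.outer(d,d);A+=Q;b+=Q@o
    return np.linalg.solve(A,b)
E
python3 - <<'E'
from h import *
for cam in ["scene","side"]:
    for t,z in [("core1",0),("brick60",0),("brick70",0),("brick80",0),("block_hole0",30),("tray",0),("pump",0),("pump_switch_tip",142),("reagent_bottle",0),("jar",0),("block",0)]:
        for r in pinpoint(cam,t):
            if r["score"]>.15: print(cam,t,round(r["score"],2),np.round(r["location"]),np.round(onz(cam,r["location"],z)[:2]))
print(camera_model("scene").keys())
E
```

```text
scene core1 0.97 [244. 267.] [727. -59.]
scene core1 0.89 [343. 208.] [416. 161.]
scene core1 0.86 [215. 286.] [ 806. -110.]
scene core1 0.8 [227. 220.] [ 555. -163.]
scene core1 0.63 [245. 196.] [ 423. -148.]
scene core1 0.6 [218. 248.] [ 675. -150.]
scene core1 0.55 [166. 232.] [ 643. -314.]
scene core1 0.54 [157. 198.] [ 499. -412.]
scene brick60 0.97 [295. 201.] [414.  11.]
scene brick60 0.58 [328. 260.] [653. 146.]
scene brick60 0.2 [179. 263.] [ 752. -228.]
scene brick70 0.97 [295. 201.] [414.  11.]
scene brick70 0.58 [328. 260.] [653. 146.]
scene brick70 0.2 [179. 263.] [ 752. -228.]
scene brick80 0.97 [295. 201.] [414.  11.]
scene brick80 0.58 [328. 260.] [653. 146.]
scene brick80 0.2 [179. 263.] [ 752. -228.]
scene block_hole0 0.83 [196. 187.] [ 451. -300.]
scene block_hole0 0.81 [163. 186.] [ 469. -402.]
scene block_hole0 0.62 [157. 202.] [ 553. -380.]
scene block_hole0 0.55 [189. 202.] [ 530. -289.]
scene tray 0.95 [408. 236.] [509. 352.]
scene pump 0.96 [276. 236.] [590.  -9.]
scene pump 0.3 [188. 198.] [ 477. -318.]
scene pump_switch_tip 0.58 [276. 198.] [606.  -3.]
scen
[... 685 characters left out ...]
brick80 0.59 [342. 274.] [419.   9.]
side block_hole0 0.88 [358. 177.] [ 530. -374.]
side block_hole0 0.88 [346. 191.] [ 536. -287.]
side block_hole0 0.84 [379. 179.] [ 468. -397.]
side block_hole0 0.8 [373. 198.] [ 451. -298.]
side block_hole0 0.75 [286. 211.] [ 655. -115.]
side tray 0.81 [251. 362.] [496. 361.]
side tray 0.3 [324. 218.] [ 555. -175.]
side pump_switch_tip 0.61 [282. 206.] [617. -13.]
side reagent_bottle 0.74 [190. 290.] [744. 252.]
side jar 0.94 [274. 191.] [ 749. -213.]
side jar 0.69 [345. 192.] [ 548. -318.]
side block 0.78 [361. 189.] [ 509. -356.]
side block 0.74 [278. 189.] [ 744. -227.]
side block 0.29 [289. 209.] [ 668. -157.]
dict_keys(['fov_y', 'cx', 'cy', 'pose'])
```

The scene view shows the block at (178,198), pump with knob at (275,200), tray at (410,233), bottle at (370,270) and jar at (178,250).

Tan cores (targets): (245,191), (227,213), (217,239), (343,204). Bricks: (295,196), (328,257). Look-alikes to leave alone: turquoise (166,227) and (242,261), purple (209,282). The side view agrees, so that is four cores and two bricks.

```bash
python3 - <<'E'
from h import *
M=camera_model("wrist")
for t,z in [("core1",0),("brick60",0),("pump",0),("pump_switch_tip",142)]:
    for r in pinpoint("wrist",t):
        if r["score"]>.15: print(t,round(r["score"],2),np.round(r["location"]),np.round(onz("wrist",r["location"],z,M)[:2]))
print(get_obs()["time"])
E
```

```text
core1 0.97 [199. 289.] [ 434. -143.]
core1 0.77 [303. 306.] [ 556. -167.]
core1 0.63 [180.   2.] [434. 158.]
core1 0.57 [462. 226.] [731. -65.]
core1 0.56 [530. 273.] [ 818. -123.]
brick60 0.87 [179. 162.] [422.   7.]
pump 0.86 [342. 178.] [595. -10.]
pump_switch_tip 0.84 [419. 218.] [624.  -6.]
1.45
```

View pics/wrist0.png

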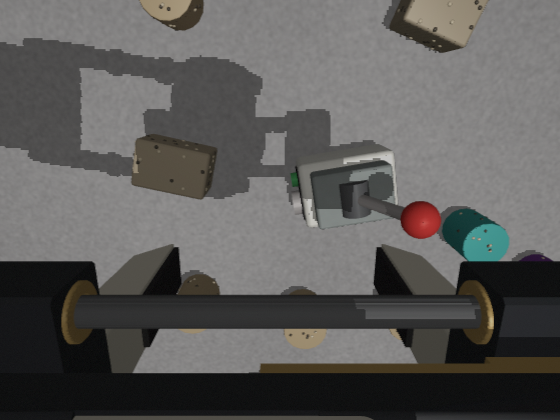

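Wrist view: the pump is at (345,190) with the red knob at (420,219), tilted towards +x, so it is running. A brick is at (175,165), a core at (200,290) and another at (303,318). I'll straddle the knob and pull it towards the robot.

```bash
python3 -m pendant '[-0.3,1,0,0,0,0,-0.3, 0,1,0,0,0,0,-0.3, 0,1,0,0,0,0,-0.3, 0,0.1,0,0,0,0,-0.3, 0,0,1,0,0,0,-0.3, 0,0,1,0,0,0,-0.3, 0,0,1,0,0,0,-0.3, 0,0,0,0,0,0,-0.3]'
```

```text
time: 2.25
tool_pos: [614.7, -8.6, 132.6]
tcp_rot: [-3.133, -0.001, 1.571]
contact_force: [-1.5, 0.9, -0.3]
grip_width: 59.7
finger_force: 0.0
```

```bash
python3 -m pendant '[0,-0.6,0,0,0,0,-0.3, 0,-0.6,0,0,0,0,-0.3, 0,-0.6,0,0,0,0,-0.3, 0,-0.6,0,0,0,0,-0.3, 0,0,0,0,0,0,-0.3]'
```

```text
time: 2.75
tool_pos: [544.9, -8.9, 138.7]
tcp_rot: [3.141, 0.0, 1.571]
contact_force: [-0.4, 0.0, -0.4]
grip_width: 59.7
finger_force: 0.0
```

```bash
python3 -m pendant '[0,-0.2,0,0,0,0,-0.3, 0,-0.2,0,0,0,0,-0.3, 0,-0.1,0,0,0,0,-0.3, 0,0,0,0,0,0,-0.3]'
```

```text
time: 3.15
tool_pos: [536.6, -9.2, 137.7]
tcp_rot: [3.129, 0.001, 1.571]
contact_force: [18.0, 1.1, -9.5]
grip_width: 59.7
finger_force: 9.1
```

```bash
python3 -m pendant '[0,0.6,0,0,0,0,-0.3, 0,0,-1,0,0,0,-0.3, 0,0,-1,0,0,0,-0.6, 0,0,-1,0,0,0,-1, 0,0,-1,0,0,0,-1, -1,0,-1,0,0,0,-1, -1,0,-1,0,0,0,-1, -1,0,0,0,0,0,-1, -1,0,0,0,0,0,-1, -1,0,0,0,0,0,-1, -1,0,0,0,0,0,-1, 0,0,0,0,0,0,-1]'
python3 - <<'E'
from h import *
im=capture("wrist"); M=camera_model("wrist"); cv2.imwrite("pics/w1.png",im[:,:,::-1])
for t,z in [("core1",0),("brick60",0),("pump",0),("pump_switch_tip",142),("block_hole0",30)]:
    for r in pinpoint("wrist",t):
        if r["score"]>.15: print(t,round(r["score"],2),np.round(r["location"]),np.round(onz("wrist",r["location"],z,M)[:2]))
print(get_obs()["tool_pos"])
E
```

```text
time: 4.35
tool_pos: [548.8, -192.4, 316.2]
tcp_rot: [-3.141, 0.001, 1.567]
contact_force: [0.5, 0.5, -0.1]
grip_width: 91.6
finger_force: 0.0
core1 0.96 [281. 132.] [ 554. -162.]
core1 0.93 [430.  49.] [731. -64.]
core1 0.92 [493.  97.] [ 816. -119.]
core1 0.87 [370. 123.] [ 666. -150.]
core1 0.86 [346. 239.] [ 644. -308.]
core1 0.64 [185. 117.] [ 434. -143.]
block_hole0 0.84 [219. 301.] [ 470. -386.]
block_hole0 0.83 [275. 294.] [ 546. -375.]
block_hole0 0.7 [272. 237.] [ 542. -293.]
block_hole0 0.64 [204. 246.] [ 453. -305.]
[ 549.1788782  -187.84916547  316.9735776 ]
```

View pics/w1.png

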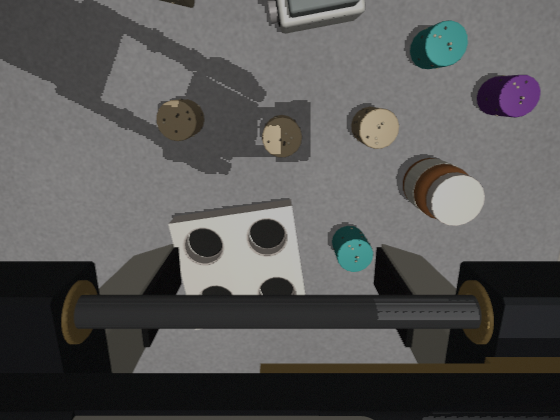

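The lever is at the off stop; it now stands out of this view, behind the top edge. In this picture the tan cores are at (180,120), (281,135) and (376,127), and the pockets at (205,243), (267,235), (216,292) and (276,290). Turquoise and purple stay untouched. I'll start with core B at (281,135) and squeeze it in two directions to centre it.

```bash
python3 -m pendant '[0.73,0.2,1,0,0,0,-1, 0,0,1,0,0,0,-1, 0,0,1,0,0,0,-1, 0,0,1,0,0,0,-1, 0,0,1,0,0,0,-1, 0,0,1,0,0,0,-1, 0,0,1,0,0,0,-1, 0,0,1,0,0,0,-1, 0,0,1,0,0,0,-1, 0,0,0.7,0,0,0,-1, 0,0,0,0,0,0,-1]' && python3 -m pendant '[0,0,0,0,0,0,1, 0,0,0,0,0,0,1, 0,0,0,0,0,0,1, 0,0,0,0,0,0,1]'
```

```text
time: 5.75
tool_pos: [553.3, -165.4, 23.1]
tcp_rot: [-3.136, -0.002, 1.572]
contact_force: [0.3, -0.1, -0.2]
grip_width: 91.8
finger_force: 0.0
time: 6.15
tool_pos: [555.6, -167.3, 26.9]
tcp_rot: [3.14, 0.001, 1.571]
contact_force: [0.4, -0.8, -0.8]
grip_width: 64.5
finger_force: 0.0
```

```bash
python3 -m pendant '[0,0,0,0,0,0,1, 0,0,0,0,0,0,1, 0,0,0,0,0,0,1]' && python3 -m pendant '[0,0,0,0,0,0,-1, 0,0,0,0,0,0,-1, 0,0,0,0,0,0,-1, 0,0,0,0,0,0,-1, 0,0,0,0,0,1,-1, 0,0,0,0,0,1,-1, 0,0,0,0,0,1,-1, 0,0,0,0,0,1,-1, 0,0,0,0,0,1,-1, 0,0,0,0,0,1,-1, 0,0,0,0,0,1,-1, 0,0,0,0,0,1,-1]'
```

```text
time: 6.45
tool_pos: [554.8, -167.1, 26.0]
tcp_rot: [-3.141, 0.0, 1.571]
contact_force: [-1.7, 0.8, 3.6]
grip_width: 45.8
finger_force: 30.0
time: 7.65
tool_pos: [555.0, -167.1, 25.7]
tcp_rot: [3.142, -0.0, 1.009]
contact_force: [0.4, -0.5, 0.4]
grip_width: 91.9
finger_force: 0.0
```

```bash
python3 -m pendant '[0,0,0,0,0,1,-1, 0,0,0,0,0,1,-1, 0,0,0,0,0,1,-1, 0,0,0,0,0,1,-1, 0,0,0,0,0,1,-1, 0,0,0,0,0,1,-1, 0,0,0,0,0,1,-1, 0,0,0,0,0,1,-1, 0,0,0,0,0,1,-1, 0,0,0,0,0,1,-1, 0,0,0,0,0,1,-1, 0,0,0,0,0,1,-1]' && python3 -m pendant '[0,0,0,0,0,1,-1, 0,0,0,0,0,1,-1, 0,0,0,0,0,0.5,-1, 0,0,0,0,0,0,1, 0,0,0,0,0,0,1, 0,0,0,0,0,0,1, 0,0,0,0,0,0,1, 0,0,0,0,0,0,1, 0,0,0,0,0,0,1, 0,0,0,0,0,0,1, 0,0,0,0,0,0,1]'
```

```text
time: 8.85
tool_pos: [555.1, -167.1, 25.7]
tcp_rot: [-3.142, -0.0, 0.172]
contact_force: [-1.1, -0.4, 0.0]
grip_width: 91.5
finger_force: 0.0
time: 9.95
tool_pos: [555.0, -166.8, 25.8]
tcp_rot: [-3.141, 0.0, 0.0]
contact_force: [0.0, 2.4, 0.3]
grip_width: 45.6
finger_force: 30.0
```

```bash
python3 -m pendant '[0,0,-1,0,0,0,1, 0,0,-1,0,0,0,1, 0,0,-1,0,0,0,1, 0,0,-1,0,0,0,1, 0.3,1,-1,0,0,0,1, 0.3,1,-1,0,0,0,1, 0.3,1,-1,0,0,0,1, 0.3,1,-1,0,0,0,1, 0,1,-1,0,0,0,1, 0,0.8,-0.7,0,0,0,1, 0,0,0,0,0,0,1, 0,0,0,0,0,0,1]'
python3 - <<'E'
from h import *
im=capture("wrist"); M=camera_model("wrist"); cv2.imwrite("pics/w2.png",im[:,:,::-1])
for t,z in [("block_hole0",30),("block",0)]:
    for r in pinpoint("wrist",t):
        if r["score"]>.15: print(t,round(r["score"],2),np.round(r["location"],1),np.round(onz("wrist",r["location"],z,M)[:2],1))
o=get_obs();print(o["tool_pos"],o["grip_width"]); print(np.round(M["pose"],3))
E
```

```text
time: 11.15
tool_pos: [590.7, -341.4, 315.8]
tcp_rot: [-3.141, 0.001, -0.001]
contact_force: [-0.3, 0.0, -1.9]
grip_width: 45.8
finger_force: 30.0
block_hole0 0.93 [317.6 255.5] [ 464.1 -394.4]
block_hole0 0.82 [303.9 192. ] [ 550.2 -374.5]
[ 590.86675417 -339.77110729  315.27924617] 45.540019286355346
[[ 1.00000e-03  9.57000e-01  2.90000e-01  6.69147e+02]
 [-1.00000e+00  1.00000e-03 -0.00000e+00 -3.41424e+02]
 [-1.00000e-03 -2.90000e-01  9.57000e-01  4.72386e+02]
 [ 0.00000e+00  0.00000e+00  0.00000e+00  1.00000e+00]]
```

View pics/w2.png

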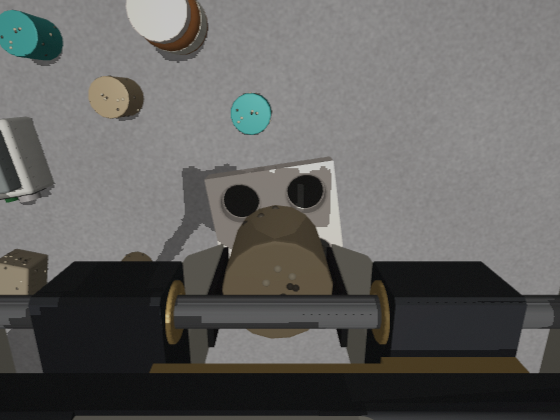

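The held core at (275,255) hides the near pockets; the far two are at (241,200) and (305,191). I'll shift back so the whole block shows.

```bash
python3 -m pendant '[-1,0,0,0,0,0,1, -1,0,0,0,0,0,1, -1,0,0,0,0,0,1, -0.7,0,0,0,0,0,1, 0,0,0,0,0,0,1, 0,0,0,0,0,0,1]'
cat > blk.py <<'E'
from h import *
from scipy.optimize import least_squares
def dark(im,M,guess):
    # ellipse centres of dark pockets -> world on z=30
    g=im.max(2); out=[]
    for p in guess:
        u=proj("wrist",[*p,30],M)
        m=(g<45).astype(np.uint8)
        n,l,s,c=cv2.connectedComponentsWithStats(m)
        k=[i for i in range(1,n) if 150<s[i,4]<3500 and np.hypot(*(c[i]-u))<18]
        for i in k:
            cs,_=cv2.findContours((l==i).astype(np.uint8),0,1)
            e=cv2.fitEllipse(max(cs,key=len)); out.append((np.round(e[0],1),np.round(e[1],1),s[i,4],np.round(onz("wrist",e[0],30,M)[:2],1),np.round(onz("wrist",e[0],10,M)[:2],1)))
    return out
E
python3 - <<'E'
from blk import *
im=capture("wrist"); M=camera_model("wrist"); cv2.imwrite("pics/w3.png",im[:,:,::-1])
for r in pinpoint("wrist","block_hole0"):
        if r["score"]>.15: print(round(r["score"],2),np.round(r["location"],1),np.round(onz("wrist",r["location"],30,M)[:2],1))
for o in dark(im,M,[(453,-303),(538,-290),(467,-386),(546,-376)]): print(*o)
o=get_obs();print(o["tool_pos"],o["grip_width"])
c=im[60:300,140:420]; cv2.imwrite("pics/w3c.png",cv2.resize(c,None,fx=2.5,fy=2.5)[:,:,::-1])
E
```

```text
time: 11.9
tool_pos: [480.1, -340.3, 316.8]
tcp_rot: [-3.141, -0.0, 0.0]
contact_force: [0.3, -0.4, -1.7]
grip_width: 45.5
finger_force: 30.0
0.94 [318.8 174. ] [ 463.3 -392.9]
0.88 [247.5 183. ] [ 451.9 -305. ]
0.82 [310.3 103.4] [ 547.1 -380.1]
0.7 [240.9 115.2] [ 533.6 -299. ]
0.68 [278.1 243.7] [ 370.8 -343. ]
[250.7 179.8] [31.7 34.5] 904 [ 455.9 -309. ] [ 451.3 -307.6]
[239.4 112.7] [35.5 37.5] 1095 [ 536.5 -297.2] [ 535.5 -295.3]
[315.8 170.1] [32. 35.] 927 [ 468.2 -389. ] [ 464.2 -391.1]
[307.3 102.1] [35.8 38.2] 1126 [ 548.6 -376.6] [ 548.1 -378.2]
[ 480.77780195 -340.53520209  316.38411177] 45.61402859098612
```

View pics/w3c.png

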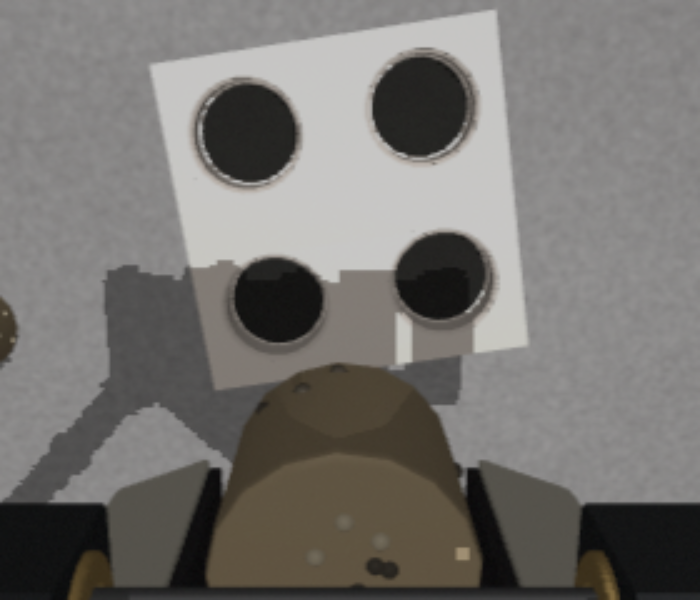

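The crop shows all four pockets at (248,132), (423,104), (277,300) and (443,278), and the block's corners at (150,65), (495,11), (528,346) and (215,390). I'll fit the block pose from those.

```bash
python3 - <<'E'
from h import *
from scipy.optimize import least_squares
M=camera_model("wrist")
C=np.array([(150,65),(495,11),(528,346),(215,390)])/2.5+(140-.3,60-.3)
W=np.array([onz("wrist",c,30,M)[:2] for c in C]); print(np.round(W,1)); print(np.linalg.norm(W-np.roll(W,-1,0),axis=1))
# rims
R=np.array([(248,132),(423,104),(277,302),(444,278)])/2.5+(140-.3,60-.3)
Rw=np.array([onz("wrist",c,30,M)[:2] for c in R]); print(np.round(Rw,1))
L=np.array([(80,80),(80,-80),(-80,-80),(-80,80)]);H=np.array([(42,42),(42,-42),(-42,42),(-42,-42)])
rot=lambda a:np.array([[np.cos(a),-np.sin(a)],[np.sin(a),np.cos(a)]])
f=lambda p,s=1:np.r_[((s*(L@rot(p[2]).T))+p[:2]-W).ravel(),((s*(H@rot(p[2]).T))+p[:2]-Rw).ravel()]
r=least_squares(f,[500,-340,.15]);print(r.x,np.round(r.fun,1))
r=least_squares(lambda p:f(p,p[3]),[500,-340,.15,1]);print(r.x,np.round(r.fun,1)); print(H@rot(r.x[2]).T+r.x[:2])
print(get_obs()["tool_pos"],onz("wrist",proj("wrist",[0,0,0],M),0,M))
E
```

```text
[[ 566.7 -252.6]
 [ 590.2 -409.9]
 [ 432.8 -434.2]
 [ 409.3 -276.4]]
[159.04232895 159.24667291 159.52130118 159.14273779]
[[ 536.8 -296.8]
 [ 549.6 -378.5]
 [ 455.2 -308.8]
 [ 467.4 -390.9]]
[ 5.00997756e+02 -3.43524139e+02  1.49909925e-01] [ 1.5  0.2  1.9 -0.8  1.  -0.4  0.6  0.1 -0.6  1.1 -0.8 -0.3 -2.   0.6
 -1.7 -0.4]
[ 5.00997756e+02 -3.43524139e+02  1.49909920e-01  9.93273108e-01] [ 1.  -0.5  1.3 -0.3  1.5  0.2  1.3 -0.4 -0.8  0.7 -1.1 -0.1 -1.7  0.3
 -1.4 -0.1]
[[ 536.25404623 -295.7225278 ]
 [ 548.79936757 -378.78042876]
 [ 453.19614527 -308.26784914]
 [ 465.74146661 -391.32575011]]
[ 480.77780195 -340.53520209  316.38411177] [ 2.27373675e-13 -5.68434189e-14  0.00000000e+00]
```

```bash
python3 -m pendant '[1,0.64,0.5,0,0,0,1, 1,0.64,1,0,0,0,1, 0.26,0,1,0,0,0,1, 0,0,1,0,0,0,1, 0,0,1,0,0,0,1, 0,0,1,0,0,0,1, 0,0,1,0,0,0,1, 0,0,1,0,0,0,1, 0,0,1,0,0,0,1, 0,0,0,0,0,0,1, 0,0,0,0,0,0,1]'; python3 - <<'E'
from plant import *
o=get_obs();print(o["tool_pos"],o["contact_force"])
E
python3 -m pendant '[0,0,0.1,0,0,0,1, 0,0,0.1,0,0,0,1, 0,0,0.1,0,0,0,1, 0,0,0.1,0,0,0,1, 0,0,0,0,0,0,1]'
```

```text
time: 13.1
tool_pos: [548.4, -379.1, 61.4]
tcp_rot: [-3.141, 0.001, 0.001]
contact_force: [0.6, 0.1, -2.3]
grip_width: 45.3
finger_force: 30.0
[ 548.41008948 -379.10529234   61.39060303] [ 0.56530247  0.07357068 -2.28809205]
time: 13.6
tool_pos: [548.9, -379.9, 54.9]
tcp_rot: [3.139, -0.004, 0.0]
contact_force: [-6.2, 7.0, 22.3]
grip_width: 45.5
finger_force: 30.0
```

```bash
python3 -m pendant '[-0.06,-0.06,-0.05,0,0,0,1, 0,0,0,0,0,0,1, 0,0,0.05,0,0,0,1, 0,0,0.05,0,0,0,1, 0,0,0,0,0,0,1]'
```

```text
time: 14.1
tool_pos: [545.5, -377.3, 47.1]
tcp_rot: [-3.14, 0.002, -0.0]
contact_force: [-0.7, -0.9, -1.8]
grip_width: 45.2
finger_force: 30.0
```

```bash
python3 -m pendant '[0,0,0.12,0,0,0,1, 0,0,0.12,0,0,0,1, 0,0,0.08,0,0,0,1, 0,0,0,0,0,0,1]'; python3 - <<'E'
from plant import *
o=get_obs();print(o["tool_pos"],o["contact_force"],o["moment"])
E
```

```text
time: 14.5
tool_pos: [545.7, -377.5, 37.9]
tcp_rot: [-3.141, 0.001, -0.0]
contact_force: [-0.5, -0.5, -2.0]
grip_width: 45.6
finger_force: 30.0
[ 545.72412669 -377.45551033   37.90755592] [-0.53345585 -0.53819697 -2.01187395] [0.05562823 0.0717853  0.01813421]
```

```bash
python3 -m pendant '[0,0,0.05,0,0,0,-0.3, 0,0,0,0,0,0,-0.3, 0,0,0,0,0,0,-0.3, 0,0,-0.5,0,0,0,-0.3, 0,0,-1,0,0,0,-0.3, 0,0,-1,0,0,0,-1, 0,0,-1,0,0,0,-1, 0.5,-1,0,0,0,0,-1, 0.5,-1,0,0,0,0,-1, 0.5,-1,0,0,0,0,-1, 0.5,-1,0,0,0,0,-1]' && python3 -m pendant '[0.5,-1,0,0,0,0,-1, 0.5,-1,0,0,0,0,-1, 0.5,-1,0,0,0,0,-1, 0.54,-0.58,0,0,0,0,-1, 0,0,1,0,0,0,-1, 0,0,1,0,0,0,-1, 0,0,1,0,0,0,-1, 0,0,0.55,0,0,0,-1, 0,0,0,0,0,0,-1]'; python3 - <<'E'
from plant import *
o=get_obs();print(o["tool_pos"],o["contact_force"],o["joint_positions"])
E
```

```text
time: 15.6
tool_pos: [606.7, -256.7, 143.9]
tcp_rot: [3.141, -0.002, -0.0]
contact_force: [0.7, 0.3, 0.0]
grip_width: 91.9
finger_force: 0.0
time: 16.5
tool_pos: [665.9, -149.8, 33.9]
tcp_rot: [-3.14, 0.004, 0.0]
contact_force: [-0.6, -0.1, 0.5]
grip_width: 91.5
finger_force: 0.0
[ 665.86964234 -149.79091154   33.90529559] [-0.60979391 -0.07536878  0.47820803] [-3.33447676e-01  8.10096580e-01  1.25142553e+00  2.14698203e-06
  1.08427577e+00  1.23732611e+00]
```

```bash
python3 -m pendant '[0,0,0.28,0,0,0,1, 0,0,0,0,0,0,1, 0,0,0,0,0,0,1, 0,0,0,0,0,0,1, 0,0,0,0,0,0,1, 0,0,0,0,0,0,1, 0,0,0,0,0,0,1, 0,0,0,0,0,0,1, 0,0,0,0,0,0,1]' && python3 -m pendant '[0,0,0,0,0,0,-1, 0,0,0,0,0,0,-1, 0,0,0,0,0,0,-1, 0,0,0,0,0,0,-1, 0,0,0,0,0,1,-1, 0,0,0,0,0,1,-1, 0,0,0,0,0,1,-1, 0,0,0,0,0,1,-1, 0,0,0,0,0,1,-1, 0,0,0,0,0,1,-1, 0,0,0,0,0,1,-1, 0,0,0,0,0,1,-1]' && python3 -m pendant '[0,0,0,0,0,1,-1, 0,0,0,0,0,1,-1, 0,0,0,0,0,1,-1, 0,0,0,0,0,1,-1, 0,0,0,0,0,1,-1, 0,0,0,0,0,1,-1, 0,0,0,0,0,1,-1]' && python3 -m pendant '[0,0,0,0,0,0,1, 0,0,0,0,0,0,1, 0,0,0,0,0,0,1, 0,0,0,0,0,0,1, 0,0,0,0,0,0,1, 0,0,0,0,0,0,1, 0,0,0,0,0,0,1, 0,0,0,0,0,0,1, 0,0,0,0,0,0,1]'
```

```text
time: 17.4
tool_pos: [667.6, -150.8, 27.9]
tcp_rot: [3.141, -0.001, -0.0]
contact_force: [-0.6, -3.2, 3.7]
grip_width: 45.8
finger_force: 30.0
time: 18.6
tool_pos: [667.1, -150.1, 27.0]
tcp_rot: [-3.141, 0.0, -0.561]
contact_force: [0.0, -0.4, -0.0]
grip_width: 91.7
finger_force: 0.0
time: 19.3
tool_pos: [667.1, -150.1, 27.0]
tcp_rot: [3.141, 0.0, -1.05]
contact_force: [-0.5, 0.3, 0.1]
grip_width: 91.8
finger_force: 0.0
time: 20.2
tool_pos: [667.0, -150.4, 27.3]
tcp_rot: [3.141, 0.0, -1.047]
contact_force: [-1.5, -1.5, 1.1]
grip_width: 45.7
finger_force: 30.0
```

```bash
python3 -m pendant '[0,0,-1,0,0,0,1, 0,0,-1,0,0,0,1, 0,0,-1,0,0,0,1, 0,0,-0.6,0,0,0,1, 0.3,1,0,0,0,0,1, 0.3,1,0,0,0,0,1, 0.3,1,0,0,0,0,1, 0.3,1,0,0,0,0,1, 0.3,1,0,0,0,0,1, 0.43,1,0,0,0,0,1, 0,0.26,0.4,0,0,0,1, 0,0,0,0,0,0,1]' && python3 -m pendant '[0,0,0.9,0,0,0,1, 0,0,0.9,0,0,0,1, 0,0,0.2,0,0,0,1, 0,0,0,0,0,0,1, 0,0,0,0,0,0,1]'; python3 - <<'E'
from plant import *
o=get_obs();print(o["tool_pos"],o["contact_force"])
E
```

```text
time: 21.4
tool_pos: [531.8, -294.7, 121.8]
tcp_rot: [3.141, 0.003, -1.05]
contact_force: [-0.3, -0.1, -2.6]
grip_width: 45.1
finger_force: 30.0
time: 21.9
tool_pos: [534.6, -294.4, 64.5]
tcp_rot: [-3.141, -0.002, -1.047]
contact_force: [0.4, -0.0, -1.3]
grip_width: 45.6
finger_force: 30.0
[ 534.60398825 -294.4163968    64.46558546] [ 0.39783886 -0.02629283 -1.31888168]
```

```bash
python3 -m pendant '[0,0,0.1,0,0,0,1, 0,0,0.1,0,0,0,1, 0,0,0.1,0,0,0,1, 0,0,0.1,0,0,0,1, 0,0,0,0,0,0,1]'; python3 - <<'E'
from plant import *
o=get_obs();print(o["tool_pos"],o["contact_force"],o["moment"])
E
```

```text
time: 22.4
tool_pos: [533.2, -294.2, 50.8]
tcp_rot: [3.141, 0.001, -1.047]
contact_force: [0.2, -0.6, -1.9]
grip_width: 45.3
finger_force: 30.0
[ 533.24063495 -294.17259574   50.75539123] [ 0.20702502 -0.61143834 -1.8882879 ] [0.12843705 0.07809707 0.05187052]
```

```bash
python3 -m pendant '[0,0,0.25,0,0,0,1, 0,0,0.18,0,0,0,1, 0,0,0,0,0,0,-0.4, 0,0,0,0,0,0,-0.4, 0,0,0,0,0,0,-0.4, 0,0,-0.5,0,0,0,-0.4, 0,0,-1,0,0,0,-0.6, 0,0,-1,0,0,0,-1, 0,0,-0.5,0,0,0,-1, -1,0.07,0,0,0,0,-1, -1,0.07,0,0,0,0,-1, -1,0.07,0,0,0,0,-1]' && python3 -m pendant '[-1,0.07,0,0,0,0,-1, -1,0.07,0,0,0,0,-1, -1,0.07,0,0,0,0,-1, 0,0,0.5,0,0,0,-1, 0,0,1,0,0,0,-1, 0,0,1,0,0,0,-1, 0,0,0.5,0,0,0,-1, 0,0,0,0,0,0,-1, 0,0,0,0,0,0,-1]'; python3 - <<'E'
from plant import *
o=get_obs();print(o["tool_pos"],o["contact_force"],o["joint_positions"])
E
```

```text
time: 23.6
tool_pos: [482.5, -218.8, 128.7]
tcp_rot: [-3.141, -0.001, -1.048]
contact_force: [0.5, -0.4, 0.2]
grip_width: 91.8
finger_force: 0.0
time: 24.5
tool_pos: [433.0, -144.9, 38.8]
tcp_rot: [-3.141, -0.001, -1.047]
contact_force: [-0.5, -0.7, 0.6]
grip_width: 91.6
finger_force: 0.0
[ 432.98094733 -144.94268273   38.84215507] [-0.49879778 -0.6741195   0.59319433] [-4.91153482e-01  4.79108066e-01  1.93848047e+00  1.73491252e-05
  7.23375339e-01  2.12676175e+00]
```

```bash
python3 -m pendant '[0,0,0.4,0,0,0,-1, 0,0,0,0,0,0,1, 0,0,0,0,0,0,1, 0,0,0,0,0,0,1, 0,0,0,0,0,0,1, 0,0,0,0,0,0,1, 0,0,0,0,0,0,1, 0,0,0,0,0,0,1, 0,0,0,0,0,0,1]' && python3 -m pendant '[0,0,0,0,0,0,-1, 0,0,0,0,0,0,-1, 0,0,0,0,0,0,-1, 0,0,0,0,0,0,-1, 0,0,0,0,0,-1,-1, 0,0,0,0,0,-1,-1, 0,0,0,0,0,-1,-1, 0,0,0,0,0,-1,-1, 0,0,0,0,0,-1,-1, 0,0,0,0,0,-1,-1, 0,0,0,0,0,-1,-1, 0,0,0,0,0,-1,-1]' && python3 -m pendant '[0,0,0,0,0,-1,-1, 0,0,0,0,0,-1,-1, 0,0,0,0,0,-1,-1, 0,0,0,0,0,-1,-1, 0,0,0,0,0,-1,-1, 0,0,0,0,0,-1,-1, 0,0,0,0,0,-1,-1, 0,0,0,0,0,-1,-1, 0,0,0,0,0,-1,-1, 0,0,0,0,0,-1,-1, 0,0,0,0,0,-1,-1, 0,0,0,0,0,-1,-1]' && python3 -m pendant '[0,0,0,0,0,-1,-1, 0,0,0,0,0,-1,-1, 0,0,0,0,0,-0.5,1, 0,0,0,0,0,0,1, 0,0,0,0,0,0,1, 0,0,0,0,0,0,1, 0,0,0,0,0,0,1, 0,0,0,0,0,0,1, 0,0,0,0,0,0,1, 0,0,0,0,0,0,1, 0,0,0,0,0,0,1]'
```

```text
time: 25.4
tool_pos: [432.9, -144.8, 26.5]
tcp_rot: [-3.141, -0.0, -1.047]
contact_force: [0.6, 0.9, 2.2]
grip_width: 45.4
finger_force: 30.0
time: 26.6
tool_pos: [432.6, -144.7, 26.3]
tcp_rot: [3.142, 0.0, -0.486]
contact_force: [0.1, 0.4, 0.1]
grip_width: 91.9
finger_force: 0.0
time: 27.8
tool_pos: [432.6, -144.7, 26.3]
tcp_rot: [-3.141, 0.0, 0.352]
contact_force: [-0.0, -0.3, -0.1]
grip_width: 91.8
finger_force: 0.0
time: 28.9
tool_pos: [432.7, -144.8, 26.3]
tcp_rot: [3.141, -0.0, 0.524]
contact_force: [-0.5, -0.9, 0.1]
grip_width: 45.1
finger_force: 30.0
```

```bash
python3 -m pendant '[0,0,-1,0,0,0,1, 0,0,-1,0,0,0,1, 0,0,-1,0,0,0,1, -0.2,1,-0.5,0,0,0,1, -0.5,1,0,0,0,0,1, -0.5,1,0,0,0,0,1, -0.5,1,0,0,0,0,1, -0.5,0.97,0.35,0,0,0,1, 0,0,1,0,0,0,1, 0,0,1,0,0,0,1, 0,0,0,0,0,0,1, 0,0,0,0,0,0,1]'; python3 - <<'E'
from plant import *
o=get_obs();print(o["tool_pos"],o["contact_force"])
E
python3 -m pendant '[0,0,0.1,0,0,0,1, 0,0,0.1,0,0,0,1, 0,0,0.1,0,0,0,1, 0,0,0.1,0,0,0,1, 0,0,0,0,0,0,1]'
```

```text
time: 30.1
tool_pos: [449.6, -306.5, 60.6]
tcp_rot: [-3.14, 0.001, 0.524]
contact_force: [-0.2, -0.3, -1.5]
grip_width: 45.9
finger_force: 30.0
[ 449.63983246 -306.46208804   60.61054576] [-0.20883792 -0.26729483 -1.51933128]
time: 30.6
tool_pos: [449.8, -306.6, 48.6]
tcp_rot: [-3.141, 0.0, 0.524]
contact_force: [-0.4, -0.5, -1.8]
grip_width: 45.6
finger_force: 30.0
```

```bash
python3 -m pendant '[0,0,0.2,0,0,0,1, 0,0,0.18,0,0,0,1, 0,0,0,0,0,0,-0.4, 0,0,0,0,0,0,-0.4, 0,0,0,0,0,0,-0.4, 0,0,-0.5,0,0,0,-0.4, 0,0,-1,0,0,0.8,-0.6, 0,0,-1,0,0,1,-1, 0,0,-1,0,0,1,-1, 0,0,-1,0,0,1,-1, 0,0,-1,0,0,1,-1, 0,0,-1,0,0,1,-1]' && python3 -m pendant '[0,0,-1,0,0,1,-1, 0,0,-0.6,0,0,0.7,-1, 0.7,-1,0,0,0,0,-1, 0,-1,0,0,0,0,-1, 0,-1,0,0,0,0,-1, 0,-1,0,0,0,0,-1, 0,-1,0,0,0,0,-1, 0,-1,0,0,0,0,-1, 0,-1,0,0,0,0,-1, 0,-1,0,0,0,0,-1, 0,-1,0,0,0,0,-1, 0,-1,0,0,0,0,-1]' && python3 -m pendant '[0,-1,0,0,0,0,-1, 0,-1,0,0,0,0,-1, 0,-0.9,0,0,0,0,-1, 0,0,0,0,0,0,-1, 0,0,0,0,0,0,-1]'
python3 - <<'E'
from h import *
im=capture("wrist"); M=camera_model("wrist"); cv2.imwrite("pics/w4.png",im[:,:,::-1])
for t in ["core1","brick60","tray"]:
  for r in pinpoint("wrist",t):
        if r["score"]>.15: print(t,round(r["score"],2),np.round(r["location"],1),np.round(onz("wrist",r["location"],0,M)[:2],1))
o=get_obs();print(o["tool_pos"],o["time"])
im=capture("scene"); cv2.imwrite("pics/s4.png",im[:,:,::-1])
E
```

```text
time: 31.8
tool_pos: [449.8, -306.7, 234.0]
tcp_rot: [3.141, -0.0, 0.116]
contact_force: [0.7, -0.5, 0.1]
grip_width: 91.8
finger_force: 0.0
time: 33.0
tool_pos: [470.7, -5.6, 280.8]
tcp_rot: [3.142, -0.001, -0.0]
contact_force: [0.5, 0.6, -0.3]
grip_width: 92.0
finger_force: 0.0
time: 33.5
tool_pos: [470.9, 80.3, 280.6]
tcp_rot: [3.141, -0.0, 0.002]
contact_force: [0.5, -0.4, -0.1]
grip_width: 91.8
finger_force: 0.0
core1 0.71 [213.9 191.5] [432.9 156. ]
brick60 0.56 [333.3 201.3] [420.5   8.6]
tray 0.59 [ 43.9 134.7] [501.8 352.3]
[471.0691618   79.19712858 280.47001766] 33.7
```

View pics/w4.png

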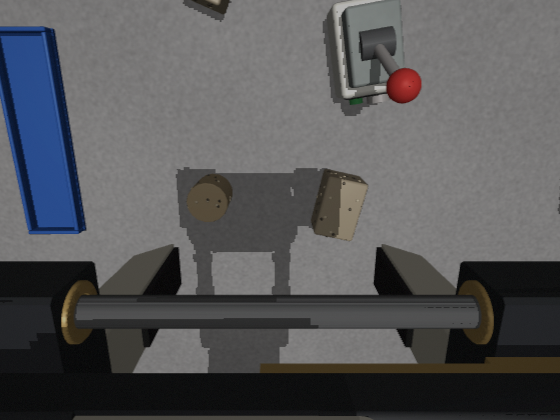

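View pics/s4.png

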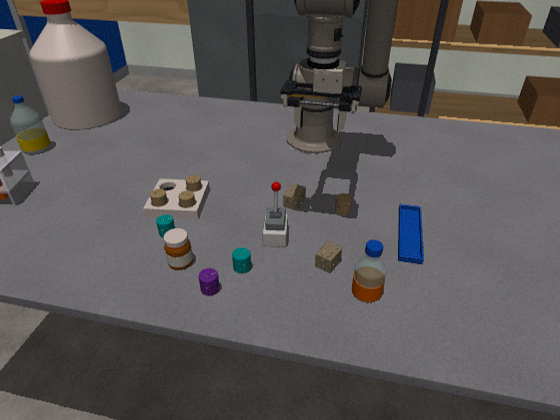

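The wrist view shows core D at (210,195), brick E at (340,203), the tray on the left at (40,130) and the knob at (403,86), tilted towards the robot, so the pump is off. The scene view shows three cores seated and the fourth pocket at (167,186) free.

```bash
python3 -m pendant '[-0.66,-1,0.5,0,0,0,-1, -0.67,-1,1,0,0,0,-1, 0,-0.52,1,0,0,0,-1, 0,0,1,0,0,0,-1, 0,0,1,0,0,0,-1, 0,0,1,0,0,0,-1, 0,0,1,0,0,0,-1, 0,0,1,0,0,0,-1, 0,0,1,0,0,0,-1, 0,0,0,0,0,0,1, 0,0,0,0,0,0,1, 0,0,0,0,0,0,1]' && python3 -m pendant '[0,0,0,0,0,0,1, 0,0,0,0,0,0,1, 0,0,0,0,0,0,1, 0,0,0,0,0,0,1, 0,0,0,0,0,0,1]' && python3 -m pendant '[0,0,0,0,0,0,-1, 0,0,0,0,0,0,-1, 0,0,0,0,0,0,-1, 0,0,0,0,0,0,-1, 0,0,0,0,0,-1,-1, 0,0,0,0,0,-1,-1, 0,0,0,0,0,-1,-1, 0,0,0,0,0,-1,-1, 0,0,0,0,0,-1,-1, 0,0,0,0,0,-1,-1, 0,0,0,0,0,-1,-1, 0,0,0,0,0,-1,-1]' && python3 -m pendant '[0,0,0,0,0,-1,-1, 0,0,0,0,0,-1,-1, 0,0,0,0,0,-1,-1, 0,0,0,0,0,-1,-1, 0,0,0,0,0,-1,-1, 0,0,0,0,0,-1,-1, 0,0,0,0,0,-1,-1, 0,0,0,0,0,-1,-1, 0,0,0,0,0,-1,-1, 0,0,0,0,0,-1,-1, 0,0,0,0,0,-1,-1, 0,0,0,0,0,-1,-1]' && python3 -m pendant '[0,0,0,0,0,-1,-1, 0,0,0,0,0,-1,-1, 0,0,0,0,0,-0.5,1, 0,0,0,0,0,0,1, 0,0,0,0,0,0,1, 0,0,0,0,0,0,1, 0,0,0,0,0,0,1, 0,0,0,0,0,0,1, 0,0,0,0,0,0,1, 0,0,0,0,0,0,1, 0,0,0,0,0,0,1]'
```

```text
time: 34.95
tool_pos: [432.3, 155.7, 26.8]
tcp_rot: [-3.141, -0.003, -0.0]
contact_force: [0.2, -0.3, -0.2]
grip_width: 72.5
finger_force: 0.0
time: 35.45
tool_pos: [431.6, 156.0, 26.1]
tcp_rot: [-3.141, -0.001, 0.0]
contact_force: [-1.0, 1.8, 6.5]
grip_width: 45.5
finger_force: 30.0
time: 36.65
tool_pos: [431.0, 155.7, 25.3]
tcp_rot: [-3.142, 0.0, 0.561]
contact_force: [-0.1, 0.4, -0.5]
grip_width: 91.7
finger_force: 0.0
time: 37.85
tool_pos: [431.1, 155.7, 25.3]
tcp_rot: [-3.141, 0.0, 1.399]
contact_force: [-0.0, -0.6, 1.3]
grip_width: 92.1
finger_force: 0.0
time: 38.95
tool_pos: [431.4, 155.8, 25.5]
tcp_rot: [3.141, -0.0, 1.571]
contact_force: [1.0, -0.5, 0.1]
grip_width: 45.5
finger_force: 30.0
```

```bash
python3 -m pendant '[0,0,-1,0,0,0,1, 0,0,-1,0,0,0,1, 0,0,-1,0,0,0,1, -0.2,0,-0.5,0,0,0,1, -1,0,0,0,0,0,1, -1,0,0,0,0,0,1, -1,0,0,0,0,0,1, -1,0,0,0,0,0,1, -1,0,0,0,0,0,1, -1,0,0,0,0,0,1, -1,0,0,0,0,0,1, -1,0,0,0,0,0,1]' && python3 -m pendant '[-1,0,0,0,0,0,1, -1,0.3,0,0,0,0,1, -1,0.4,0,0,0,0,1, -1,0.35,0,0,0,0,1, -1,0,0,0,0,0,1, -1,0,0,0,0,0,1, -1,0,0,0,0,0,1, -1,0,0,0,0,0,1, -1,0,0,0,0,0,1, -1,0,0,0,0,0,1, 0,0,0.3,0,0,0,1, 0,0,0,0,0,0,1]' && python3 -m pendant '[0,0,1,0,0,0,1, 0,0,1,0,0,0,1, 0,0,0,0,0,0,1, 0,0,0,0,0,0,1]'; python3 - <<'E'
from plant import *
o=get_obs();print(o["tool_pos"],o["contact_force"],o["time"])
E
```

```text
time: 40.15
tool_pos: [430.4, -91.2, 130.1]
tcp_rot: [-3.14, -0.001, 1.571]
contact_force: [1.3, -0.5, -2.4]
grip_width: 45.4
finger_force: 30.0
time: 41.35
tool_pos: [461.3, -389.4, 119.3]
tcp_rot: [-3.139, -0.004, 1.57]
contact_force: [-0.3, 1.3, -3.0]
grip_width: 45.5
finger_force: 30.0
time: 41.75
tool_pos: [462.7, -389.1, 61.6]
tcp_rot: [-3.141, -0.001, 1.572]
contact_force: [0.7, -0.0, -0.8]
grip_width: 45.2
finger_force: 30.0
[ 462.66048819 -389.14577371   61.62087798] [ 0.71713682 -0.02839396 -0.77809737] 41.75
```

```bash
python3 -m pendant '[0,0,0.1,0,0,0,1, 0,0,0.1,0,0,0,1, 0,0,0.1,0,0,0,1, 0,0,0.1,0,0,0,1, 0,0,0,0,0,0,1]'
```

```text
time: 42.25
tool_pos: [462.4, -390.1, 49.1]
tcp_rot: [-3.141, -0.0, 1.571]
contact_force: [-0.1, 0.4, -1.9]
grip_width: 45.3
finger_force: 30.0
```

```bash
python3 -m pendant '[0,0,0.25,0,0,0,1, 0,0,0.17,0,0,0,1, 0,0,0,0,0,0,-0.3, 0,0,0,0,0,0,-0.3, 0,0,0,0,0,0,-0.3, 0,0,-0.5,0,0,0,-0.3, 0,0,-1,0,0,0,-0.3, 0,0,-1,0,0,0,-1, 0,0,-1,0,0,0,-1, 0,0,-1,0,0,0,-1, 1,0,-1,0,0,0,-1, 1,0,-1,0,0,0,-1]' && python3 -m pendant '[1,-0.4,-0.7,0,0,0,-1, 1,-0.5,0,0,0,0,-1, 1,-0.5,0,0,0,0,-1, 1,0,0,0,0,0,-1, 1,0,0,0,0,0,-1, 1,0,0,0,0,0,-1, 1,0,0,0,0,0,-1, 1,0,0,0,0,0,-1, 1,0,0,0,0,0,-1, 1,0,0,0,0,0,-1, 1,0,0,0,0,0,-1, 1,0,0,0,0,0,-1]' && python3 -m pendant '[1,0,0,0,0,0,-1, 0,0,0,0,0,0,-1, 0,0,0,0,0,0,-1]'
python3 - <<'E'
from h import *
im=capture("wrist"); M=camera_model("wrist"); cv2.imwrite("pics/w5.png",im[:,:,::-1]); np.save("w5M.npy",M["pose"])
for t in ["brick60"]:
  for r in pinpoint("wrist",t):
        if r["score"]>.15: print(t,round(r["score"],2),np.round(r["location"],1),np.round(onz("wrist",r["location"],0,M)[:2],1))
  for r in regions_of("wrist",t):
        if r["score"]>.3:
            cs,_=cv2.findContours(r["pixels"].astype(np.uint8),0,2); print(r["score"],cv2.minAreaRect(max(cs,key=len)))
o=get_obs();print(o["tool_pos"],o["time"])
im=capture("scene"); cv2.imwrite("pics/s5.png",im[150:290,120:420,::-1])
E
python3 - <<'E'
import cv2
a=cv2.imread("pics/w5.png")[:, :]; b=cv2.imread("pics/s5.png")
cv2.imwrite("pics/c5.png",cv2.resize(a[60:300,120:420],None,fx=2.5,fy=2.5))
E
```

```text
time: 43.45
tool_pos: [462.3, -330.0, 233.2]
tcp_rot: [3.141, 0.0, 1.569]
contact_force: [-0.7, -0.3, 0.6]
grip_width: 91.2
finger_force: 0.0
time: 44.65
tool_pos: [420.5, 30.9, 253.3]
tcp_rot: [3.14, 0.0, 1.571]
contact_force: [0.6, -0.2, -0.0]
grip_width: 91.8
finger_force: 0.0
time: 44.95
tool_pos: [420.5, 59.9, 253.1]
tcp_rot: [3.141, 0.0, 1.573]
contact_force: [0.2, 0.3, -0.1]
grip_width: 91.7
finger_force: 0.0
brick60 0.91 [506.1  84.4] [664.  144.9]
brick60 0.7 [277.3 209.6] [421.4   5.2]
0.68 ((523.09423828125, 82.84524536132812), (80.45191955566406, 64.18843841552734), 25.641006469726562)
0.65 ((280.7537536621094, 214.78204345703125), (69.83393096923828, 51.3964729309082), 11.768289566040039)
[420.68714278  58.9322748  252.93942783] 45.1
```

View pics/c5.png

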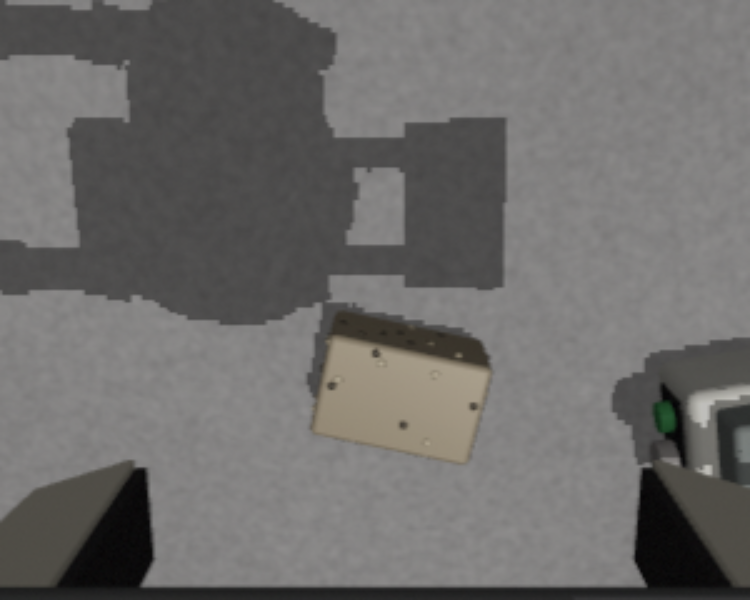

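The crop shows brick E's top face with corners (332,335), (491,369), (468,463) and (313,433), and the pump's front at the right edge.

```bash
python3 - <<'E'
from h import *
M=camera_model("wrist"); M["pose"]=np.load("w5M.npy")
C=np.array([(332,335),(491,369),(468,463),(313,433)])/2.5+(119.7,59.7)
W=np.array([onz("wrist",c,46,M)[:2] for c in C]); print(np.round(W,1),W.mean(0),np.round(np.linalg.norm(W-np.roll(W,-1,0),axis=1),1))
d=W[1]-W[0]+W[2]-W[3]; print(np.degrees(np.arctan2(d[1],d[0])))
print(get_obs()["joint_positions"])
E
```

```text
[[395.8  37. ]
 [461.5  22.5]
 [453.  -19.7]
 [387.   -6. ]] [424.35241747   8.42491059] [67.3 43.1 67.5 44. ]
-12.105304566482362
[-4.16521760e-02  1.33843550e-01  1.72830225e+00 -2.48564333e-04
  1.27914791e+00 -4.01892195e-02]
```

```bash
python3 -m pendant '[0,0,0,0,0,1,-1, 0,0,0,0,0,1,-1, 0,0,0,0,0,1,-1, 0,0,0,0,0,1,-1, 0,0,0,0,0,1,-1, 0,0,0,0,0,1,-1, 0,0,0,0,0,1,-1, 0,0,0,0,0,1,-1, 0,0,0,0,0,1,-1, 0,0,0,0,0,1,-1, 0,0,0,0,0,1,-1, 0,0,0,0,0,1,-1]' && python3 -m pendant '[0,0,0,0,0,1,-1, 0,0,0,0,0,1,-1, 0,0,0,0,0,1,-1, 0,0,0,0,0,1,-1, 0,0,0,0,0,1,-1, 0,0,0,0,0,1,-1, 0,0,0,0,0,1,-1, 0,0,0,0,0,1,-1, 0,0,0,0,0,1,-1, 0,0,0,0,0,1,-1, 0,0,0,0,0,1,-1, 0,0,0,0,0,1,-1]' && python3 -m pendant '[0,0,0,0,0,1,-1, 0,0,0,0,0,0.5,-1, 0.42,1,0.5,0,0,0,-1, 0,0.65,1,0,0,0,-1, 0,0,1,0,0,0,-1, 0,0,1,0,0,0,-1, 0,0,1,0,0,0,-1, 0,0,1,0,0,0,-1, 0,0,1,0,0,0,-1, 0,0,1,0,0,0,-1, 0,0,0.2,0,0,0,-1, 0,0,0,0,0,0,-1]' && python3 -m pendant '[0,0,0,0,0,0,1, 0,0,0,0,0,0,1, 0,0,0,0,0,0,1, 0,0,0,0,0,0,1, 0,0,0,0,0,0,1, 0,0,0,0,0,0,1, 0,0,0,0,0,0,1, 0,0,0,0,0,0,1, 0,0,0,0,0,0,1]'
```

```text
time: 46.35
tool_pos: [420.7, 58.9, 252.8]
tcp_rot: [3.141, -0.0, 0.729]
contact_force: [0.3, -0.3, 0.7]
grip_width: 91.6
finger_force: 0.0
time: 47.55
tool_pos: [420.7, 58.9, 252.8]
tcp_rot: [3.141, -0.0, -0.109]
contact_force: [-0.4, 0.0, 0.4]
grip_width: 92.0
finger_force: 0.0
time: 48.75
tool_pos: [422.3, 8.2, 21.4]
tcp_rot: [3.141, 0.002, -0.21]
contact_force: [-0.6, -0.1, 0.9]
grip_width: 91.5
finger_force: 0.0
time: 49.65
tool_pos: [422.7, 8.7, 22.0]
tcp_rot: [-3.141, -0.0, -0.21]
contact_force: [-0.8, 0.4, 4.1]
grip_width: 45.6
finger_force: 30.0
```

```bash
python3 -m pendant '[0,0,-1,0,0,0,1, 0,0,-1,0,0,0,1, 0,0,-1,0,0,0,1, 0,-0.2,-1,0,0,0,1, -0.2,-1,-1,0,0,0,1, -0.2,-1,-1,0,0,0,1, -0.2,-1,-1,0,0,0,1, -0.2,-1,-1,0,0,0,1, -0.2,-1,-1,0,0,0,1, -0.2,-1,-0.3,0,0,0,1, -0.2,-1,0,0,0,0,1, -0.2,-1,0,0,0,0,1]' && python3 -m pendant '[-0.2,-1,0,0,0,-1,1, -0.2,-1,0,0,0,-1,1, 0,-1,0,0,0,-1,1, 0,0,0,0,0,-1,1, 0,0,0,0,0,-1,1, 0,0,0,0,0,0,1, 0,0,0,0,0,0,1]'
python3 - <<'E'
from h import *
im=capture("wrist"); M=camera_model("wrist"); cv2.imwrite("pics/w6.png",im[:,:,::-1]); np.save("w6M.npy",M["pose"])
hsv=cv2.cvtColor(im,cv2.COLOR_RGB2HSV); m=((hsv[...,0]>95)&(hsv[...,0]<135)&(hsv[...,1]>120)).astype(np.uint8)
cs,_=cv2.findContours(m,0,2); c=max(cs,key=cv2.contourArea); print(cv2.contourArea(c)); print(np.round(cv2.approxPolyDP(c,5,True)[:,0]).tolist())
o=get_obs();print(o["tool_pos"],o["tcp_rot"],o["grip_width"],o["joint_positions"])
E
```

```text
time: 50.85
tool_pos: [426.5, 260.4, 300.5]
tcp_rot: [3.141, 0.0, -0.209]
contact_force: [0.9, 0.2, -2.7]
grip_width: 46.0
finger_force: 30.0
time: 51.55
tool_pos: [427.4, 350.1, 300.2]
tcp_rot: [3.141, 0.001, 0.138]
contact_force: [-0.3, -0.2, -2.6]
grip_width: 45.7
finger_force: 30.0
9561.0
[[324, 0], [267, 0], [247, 181], [296, 181]]
[427.44728152 350.1064435  300.36917639] [3.14112526e+00 7.99631506e-04 1.37660715e-01] 45.64167240542314 [ 5.47602975e-01  3.49915512e-01  1.30966507e+00 -1.10393936e-04
  1.48293174e+00  1.98074814e+00]
```

View pics/w6.png

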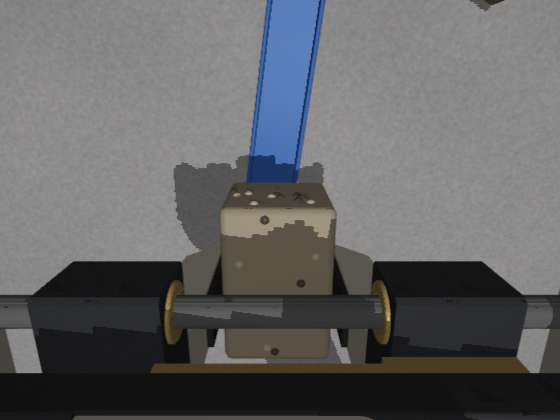

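The view shows the tray running up the frame, with its edges from (267,0) to (247,181) and from (324,0) to (296,181). The held brick, at (278,270), hides the near end.

```bash
python3 - <<'E'
from h import *
M=camera_model("wrist"); 
W=[onz("wrist",c,19,M)[:2] for c in [(267,0),(247,181),(324,0),(296,181)]]; print(np.round(W,1))
for a,b in [(0,1),(2,3)]:
    d=W[a]-W[b]; print(np.degrees(np.arctan2(d[1],d[0])), [round(W[b][1]+d[1]/d[0]*(x-W[b][0]),1) for x in (450,500,550)])
M4=camera_model("wrist"); P=np.array(M["pose"]).copy()
y=get_obs()["tcp_rot"][2];R=np.array([[np.cos(y),np.sin(y),0],[-np.sin(y),np.cos(y),0],[0,0,1]])
t=get_obs()["tool_pos"]; P2=P.copy(); P2[:3,:3]=R@P[:3,:3]; P2[:3,3]=R@(P[:3,3]-t)+[471.0,79.5,280.5]; M4["pose"]=P2
im=cv2.imread("pics/w4.png"); hsv=cv2.cvtColor(im,cv2.COLOR_BGR2HSV); m=((hsv[...,0]>95)&(hsv[...,0]<135)&(hsv[...,1]>120)).astype(np.uint8)
cs,_=cv2.findContours(m,0,2); c=max(cs,key=cv2.contourArea); ap=cv2.approxPolyDP(c,4,True)[:,0]
for u in ap: print(u,np.round(onz("wrist",u,19,M4)[:2],1),np.round(onz("wrist",u,0,M4)[:2],1))
E
```

```text
[[597.1 383.2]
 [397.5 381.7]
 [605.6 323. ]
 [405.7 322.4]]
0.44623561026784453 [np.float64(382.1), np.float64(382.5), np.float64(382.9)]
0.18234848319991684 [np.float64(322.5), np.float64(322.7), np.float64(322.8)]
[ 0 27] [614.  365.6] [616.9 378.6]
[ 0 97] [544.3 380.7] [544.  394.4]
[ 29 233] [385.4 379.8] [377.9 393.5]
[ 78 233] [385.4 320.3] [377.9 331.2]
[ 85 227] [393.1 310.6] [386.1 321.1]
[53 30] [611.2 311.2] [614.  321.7]
```

```bash
python3 -m pendant '[0,0,0.5,0,0,1,1, 0,0,1,0,0,0.9,1, 0.59,-0.1,1,0,0,0,1, 0,0,1,0,0,0,1, 0,0,1,0,0,0,1, 0,0,1,0,0,0,1, 0,0,1,0,0,0,1, 0,0,1,0,0,0,1, 0,0,1,0,0,0,1, 0,0,0,0,0,0,1, 0,0,0,0,0,0,1]' && python3 -m pendant '[0,0,0.15,0,0,0,1, 0,0,0.1,0,0,0,1, 0,0,0.1,0,0,0,1, 0,0,0,0,0,0,1]'
```

```text
time: 52.7
tool_pos: [445.4, 353.4, 46.2]
tcp_rot: [3.141, 0.0, 0.006]
contact_force: [0.6, 0.3, -2.2]
grip_width: 45.7
finger_force: 30.0
time: 53.1
tool_pos: [445.2, 353.5, 35.5]
tcp_rot: [-3.142, -0.0, 0.007]
contact_force: [0.3, -0.9, -2.9]
grip_width: 45.7
finger_force: 30.0
```

```bash
python3 -m pendant '[0,0,0.2,0,0,0,1, 0,0,0.08,0,0,0,1, 0,0,0,0,0,0,-0.4, 0,0,0,0,0,0,-0.4, 0,0,0,0,0,0,-0.4, 0,0,-0.5,0,0,0,-0.6, 0,0,-1,0,0,0,-1, 0,0,-1,0,0,0,-1, 0,0,-1,0,0,0,-1, 0,0,-1,0,0,0,-1, 0,0,-1,0,0,0,-1, 0,0,-1,0,0,0,-1]' && python3 -m pendant '[0,0,-1,0,0,0,-1, 0,0,-0.3,0,0,0,-1, 0.83,1,0,0,0,0,-1, 0.83,1,0,0,0,0,-1, 0.83,1,0,0,0,0,-1, 0.83,1,0,0,0,0,-1, 0.83,1,0,0,0,0,-1, 0.83,1,0,0,0,0,-1, 0.83,0.78,0,0,0,0,-1, 0,0,0,0,0,0,-1, 0,0,0,0,0,0,-1]'
python3 - <<'E'
from h import *
im=capture("wrist"); M=camera_model("wrist"); cv2.imwrite("pics/w7.png",im[:,:,::-1]); np.save("w7M.npy",M["pose"])
r=regions_of("wrist","brick60"); 
for q in r[:2]:
    cs,_=cv2.findContours(q["pixels"].astype(np.uint8),0,2); c=max(cs,key=len); print(q["score"],q["location"],cv2.approxPolyDP(c,4,True)[:,0].tolist())
o=get_obs();print(o["tool_pos"],o["joint_positions"])
E
```

```text
time: 54.3
tool_pos: [445.1, 353.4, 223.3]
tcp_rot: [-3.141, -0.0, 0.007]
contact_force: [0.8, -0.3, -0.1]
grip_width: 91.9
finger_force: 0.0
time: 55.4
tool_pos: [620.7, 150.8, 259.4]
tcp_rot: [-3.142, 0.002, 0.006]
contact_force: [0.3, -0.3, 0.2]
grip_width: 91.8
finger_force: 0.0
0.82 [283.0, 124.7] [[272, 92], [252, 145], [290, 161], [312, 108]]
0.47 [102.2, 281.0] [[98, 284], [109, 277], [98, 276]]
[620.1215787  152.15034399 260.35395477] [1.20479660e-01 5.39566380e-01 1.11674023e+00 3.65980304e-04
 1.48653072e+00 1.68339031e+00]
```

View pics/w7.png

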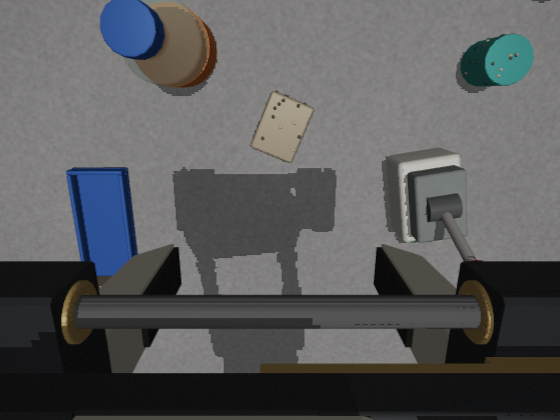

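Brick F's top face has corners (275,91), (314,107), (291,163) and (251,145). The bottle is at (160,45) and the tray at (103,220).

```bash
python3 - <<'E'
from h import *
M=camera_model("wrist")
C=[(274,91),(314,107),(291,163),(251,145)]
W=np.array([onz("wrist",c,46,M)[:2] for c in C]); print(np.round(W,1),W.mean(0),np.round(np.linalg.norm(W-np.roll(W,-1,0),axis=1),1))
d=W[1]-W[2]+W[0]-W[3]; print(np.degrees(np.arctan2(d[1],d[0])))
for c in [(68,170),(127,167),(136,260),(84,260)]: print(np.round(onz("wrist",c,19,M)[:2],1))
print(onz("wrist",(130,28),150,M))
E
```

```text
[[699.7 154.7]
 [685.1 115.5]
 [629.6 136.9]
 [647.6 177.5]] [665.49130999 146.16036692] [41.8 59.5 44.4 56.9]
-22.333376356373375
[614.8 381. ]
[618.7 315.8]
[506.8 317.3]
[506.3 378.9]
[738.53123126 249.73756779 150.        ]
```

Brick F is the 60 mm one, at (664,147) with yaw −22°. The bottle blocks a grip across its width, so I'll grip it lengthwise, carry it clear, set it down and regrip across.

```bash
python3 -m pendant '[0,0,0,0,0,-1,-1, 0,0,0,0,0,-1,-1, 0,0,0,0,0,-1,-1, 0,0,0,0,0,-1,-1, 0,0,0,0,0,-1,-1, 0,0,0,0,0,-1,-1, 0,0,0,0,0,-1,-1, 0,0,0,0,0,-1,-1, 0,0,0,0,0,-1,-1, 0,0,0,0,0,-1,-1, 0,0,0,0,0,-1,-1, 0,0,0,0,0,-1,-1]' && python3 -m pendant '[0,0,0,0,0,-1,-1, 0,0,0,0,0,-1,-1, 0,0,0,0,0,-1,-1, 0,0,0,0,0,-1,-1, 0,0,0,0,0,-0.8,-1, 0.4,1,0.4,0,0,0,-1, 0,0.39,1,0,0,0,-1, 0,0,1,0,0,0,-1, 0,0,1,0,0,0,-1, 0,0,1,0,0,0,-1, 0,0,1,0,0,0,-1, 0,0,1,0,0,0,-1]' && python3 -m pendant '[0,0,1,0,0,0,-1, 0,0,0.5,0,0,0,-1, 0,0,0,0,0,0,1, 0,0,0,0,0,0,1, 0,0,0,0,0,0,1, 0,0,0,0,0,0,1, 0,0,0,0,0,0,1, 0,0,0,0,0,0,1, 0,0,0,0,0,0,1]'
```

```text
time: 56.7
tool_pos: [620.0, 152.8, 261.2]
tcp_rot: [-3.141, -0.0, 0.85]
contact_force: [-0.4, 0.4, 0.2]
grip_width: 91.5
finger_force: 0.0
time: 57.9
tool_pos: [663.2, 148.1, 68.2]
tcp_rot: [3.141, -0.0, 1.182]
contact_force: [0.3, 0.5, 0.2]
grip_width: 91.8
finger_force: 0.0
time: 58.8
tool_pos: [664.9, 146.6, 25.4]
tcp_rot: [3.139, -0.001, 1.18]
contact_force: [-0.6, 0.5, 5.6]
grip_width: 59.7
finger_force: 30.0
```

```bash
python3 -m pendant '[0,0,-1,0,0,0,1, 0,0,-0.7,0,0,0,1, 0.12,-1,0,0,0,0,1, 0,-1,0,0,0,0,1, 0,-1,0,0,0,0,1, 0,-1,0,0,0,0,1, 0,-0.36,0,0,0,-1,1, 0,0,0,0,0,-1,1, 0,0,0,0,0,-1,1, 0,0,0,0,0,-1,1, 0,0,0,0,0,-1,1, 0,0,0,0,0,-0.6,1]' && python3 -m pendant '[0,0,0.8,0,0,0,1, 0,0,0.8,0,0,0,1, 0,0,0.08,0,0,0,1, 0,0,0,0,0,0,1, 0,0,0,0,0,0,-1, 0,0,0,0,0,0,-1, 0,0,0,0,0,0,-1, 0,0,0,0,0,0,-1, 0,0,-1,0,0,1,-1, 0,0,-1,0,0,1,-1, 0,0,0,0,0,1,-1, 0,0,0,0,0,1,-1]' && python3 -m pendant '[0,0,0,0,0,1,-1, 0,0,0,0,0,1,-1, 0,0,0,0,0,1,-1, 0,0,0,0,0,1,-1, 0,0,0,0,0,1,-1, 0,0,0,0,0,1,-1, 0,0,0,0,0,1,-1, 0,0,0,0,0,1,-1, 0,0,0,0,0,1,-1, 0,0,0,0,0,1,-1, 0,0,0,0,0,1,-1, 0,0,0,0,0,1,-1]' && python3 -m pendant '[0,0,0,0,0,1,-1, 0,0,0,0,0,1,-1, 0,0,0,0,0,1,-1, 0,0,0,0,0,1,-1, 0,0,0,0,0,1,-1, 0,0,1,0,0,1,-1, 0,0,1,0,0,0.4,-1, 0,0,0,0,0,0,-1]'
```

```text
time: 60.0
tool_pos: [544.1, 199.6, 74.6]
tcp_rot: [-3.141, 0.0, 1.573]
contact_force: [0.2, 0.3, -2.0]
grip_width: 59.9
finger_force: 30.0
time: 61.2
tool_pos: [545.2, 199.9, 86.0]
tcp_rot: [3.139, -0.001, 1.289]
contact_force: [0.1, -0.2, -0.9]
grip_width: 91.6
finger_force: 0.0
time: 62.4
tool_pos: [544.5, 199.7, 84.7]
tcp_rot: [3.142, -0.0, 0.451]
contact_force: [-0.9, 0.0, 0.7]
grip_width: 91.7
finger_force: 0.0
time: 63.2
tool_pos: [541.7, 199.0, 21.2]
tcp_rot: [3.14, 0.007, 0.007]
contact_force: [-1.2, -0.3, 0.8]
grip_width: 91.6
finger_force: 0.0
```

Grip across, lift and carry to the tray (550, 353).

```bash
python3 -m pendant '[0,0,0,0,0,0,1, 0,0,0,0,0,0,1, 0,0,0,0,0,0,1, 0,0,0,0,0,0,1, 0,0,0,0,0,0,1, 0,0,0,0,0,0,1, 0,0,0,0,0,0,1, 0,0,0,0,0,0,1]'; python3 - <<'E'
from plant import *
o=get_obs();print(o["tool_pos"],o["tcp_rot"])
E
```

```text
time: 64.0
tool_pos: [544.6, 199.7, 24.8]
tcp_rot: [-3.142, -0.0, 0.007]
contact_force: [-1.0, 0.4, 3.0]
grip_width: 46.1
finger_force: 30.0
[544.60783803 199.73636163  24.82138635] [-3.14152577e+00 -4.07212368e-04  7.01299899e-03]
```

```bash
python3 -m pendant '[0,0,-1,0,0,0,1, 0,0,-1,0,0,0,1, 0,-0.13,-0.5,0,0,0,1, 0,-1,0,0,0,0,1, 0,-1,0,0,0,0,1, 0,-1,0,0,0,0,1, 0,-1,0,0,0,0,1, 0,-1,0,0,0,0,1, 0,0,0.8,0,0,0,1, 0,0,0.9,0,0,0,1, 0,0,0,0,0,0,1, 0,0,0,0,0,0,1]' && python3 -m pendant '[0,0,0.15,0,0,0,1, 0,0,0.1,0,0,0,1, 0,0,0.1,0,0,0,1, 0,0,0,0,0,0,1]'
```

```text
time: 65.2
tool_pos: [543.1, 353.3, 48.1]
tcp_rot: [3.141, 0.002, 0.007]
contact_force: [0.3, 0.2, -2.2]
grip_width: 46.0
finger_force: 30.0
time: 65.6
tool_pos: [543.4, 353.4, 38.0]
tcp_rot: [3.141, 0.0, 0.007]
contact_force: [0.0, -0.6, -1.9]
grip_width: 45.8
finger_force: 30.0
```

```bash
python3 -m pendant '[0,0,0.2,0,0,0,1, 0,0,0.06,0,0,0,1, 0,0,0,0,0,0,-0.4, 0,0,0,0,0,0,-0.4, 0,0,0,0,0,0,-0.4, 0,0,-0.5,0,0,0,-0.6, 0,0,-1,0,0,0,-1, 0,0,-1,0,0,0,-1, 0,0,-1,0,0,0,-1, 0,0,-1,0,0,0,-1, 0,0,-1,0,0,0,-1, 0,0,-1,0,0,0,-1]' && python3 -m pendant '[0,0,-1,0,0,0,-1, -1,1,0,0,0,0,-1, -1,1,0,0,0,0,-1, -1,1,0,0,0,0,-1, 0,1,0,0,0,0,-0.3, 0,1,0,0,0,0,-0.3, 0,1,0,0,0,0,-0.3, 0,0,0,0,0,0,-0.3]'
python3 - <<'E'
from h import *
a=capture("scene"); b=capture("side"); 
for cam in ("scene","side"):
  for r in pinpoint(cam,"core1"):
    if r["score"]>.3: print(cam,round(r["score"],2),np.round(r["location"]),np.round(onz(cam,r["location"],10)[:2]))
A=cv2.resize(a[160:300,130:450],None,fx=2.4,fy=2.1); B=cv2.resize(b[150:400,180:420],None,fx=1.2,fy=1.2)
out=np.zeros((600,800,3),np.uint8); out[:294,:768]=A; out[298:598,:288]=B
c=cv2.resize(b[160:220,320:410],None,fx=5,fy=5); out[298:598,300:750]=c
cv2.imwrite("pics/chk.png",out[:,:,::-1]); o=get_obs();print(o["tool_pos"],o["time"])
E
```

```text
time: 66.8
tool_pos: [543.3, 353.6, 228.1]
tcp_rot: [-3.141, -0.002, 0.007]
contact_force: [1.1, 0.3, 0.4]
grip_width: 91.5
finger_force: 0.0
time: 67.6
tool_pos: [454.7, 170.4, 256.8]
tcp_rot: [3.141, -0.002, 0.004]
contact_force: [0.3, 0.1, 0.3]
grip_width: 64.4
finger_force: 0.0
scene 0.78 [188. 210.] [ 547. -286.]
scene 0.78 [159. 207.] [ 551. -379.]
scene 0.78 [164. 231.] [ 652. -314.]
scene 0.74 [167. 191.] [ 467. -393.]
scene 0.7 [243. 268.] [741. -56.]
scene 0.62 [193. 191.] [ 449. -312.]
scene 0.58 [211. 287.] [ 819. -114.]
side 0.8 [354. 177.] [ 547. -391.]
side 0.75 [371. 202.] [ 455. -302.]
side 0.73 [257. 223.] [717. -46.]
side 0.6 [243. 204.] [ 798. -100.]
side 0.46 [378. 184.] [ 467. -394.]
[454.76807838 173.64085864 255.84047029] 67.8
```

View pics/chk.png

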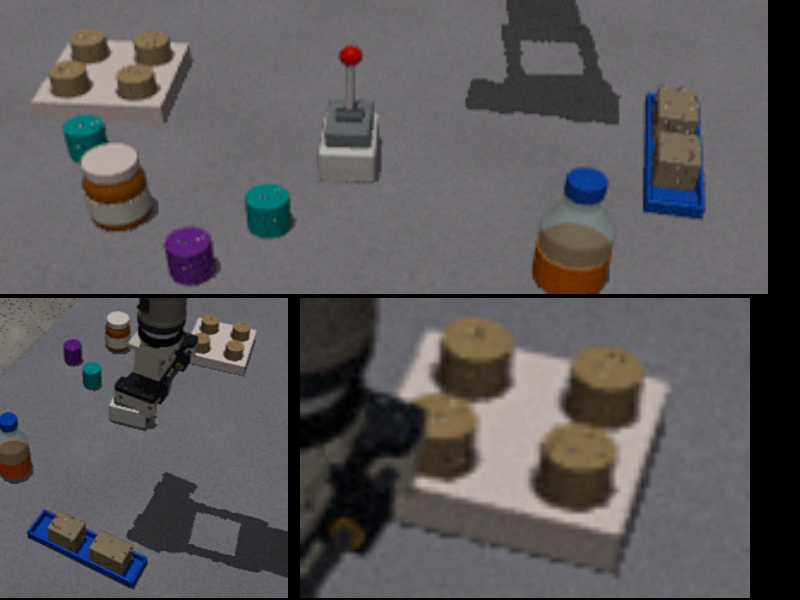

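All four cores sit in the pockets and both bricks lie in the tray (at (677,110) and (677,160) in the upper panel). The knob stands at (350,55), still off. Next I'll push the lever on with the shut fingers from the robot side.

```bash
python3 -m pendant '[0.33,1,0,0,0,0,1, 0.33,1,0,0,0,0,1, 0.33,1,0,0,0,0,1, 0.33,1,0,0,0,0,1, 0.33,1,0,0,0,0,1, 0,1,0,0,0,0,1, 0,0.07,1,0,0,0,1, 0,0,1,0,0,0,1, 0,0,1,0,0,0,1, 0,0,1,0,0,0,1, 0,0,0.2,0,0,0,1, 0,0,0,0,0,0,1]' && python3 -m pendant '[0.7,0,0,0,0,0,1, 0.7,0,0,0,0,0,1, 0.6,0,0,0,0,0,1, 0.6,0,0,0,0,0,1, 0.5,0,0,0,0,0,1, 0,0,0,0,0,0,1]'
```

```text
time: 69.0
tool_pos: [505.3, -8.0, 128.8]
tcp_rot: [-3.141, 0.002, 0.008]
contact_force: [-0.5, -0.5, 1.3]
grip_width: 0.0
finger_force: 0.0
time: 69.6
tool_pos: [600.8, -7.9, 131.1]
tcp_rot: [3.141, -0.004, 0.008]
contact_force: [0.0, 1.1, -0.4]
grip_width: 0.6
finger_force: 0.0
```

```bash
python3 -m pendant '[0.15,0,0,0,0,0,1, 0.1,0,0,0,0,0,1, 0,0,0,0,0,0,1]'
```

```text
time: 69.9
tool_pos: [606.0, -8.0, 129.7]
tcp_rot: [3.142, -0.001, 0.007]
contact_force: [0.5, -0.1, 0.6]
grip_width: 0.1
finger_force: 0.0
```

```bash
python3 -m pendant '[0.1,0,0,0,0,0,1, 0.1,0,0,0,0,0,1, 0,0,0,0,0,0,1]'; python3 -m pendant '[0.1,0,0,0,0,0,1, 0,0,0,0,0,0,1]'
```

```text
time: 70.2
tool_pos: [607.0, -7.9, 129.3]
tcp_rot: [-3.141, 0.011, 0.007]
contact_force: [-19.4, -0.3, 10.5]
grip_width: 0.6
finger_force: 9.6
time: 70.4
tool_pos: [607.4, -8.0, 129.3]
tcp_rot: [-3.141, 0.017, 0.008]
contact_force: [-27.5, -1.1, 17.7]
grip_width: 0.2
finger_force: 14.6
```

Hard on the stop. I'll back off, retract and check.

```bash
python3 -m pendant '[-0.7,0,0,0,0,0,1, -0.7,0,0,0,0,0,1, 0,0,-1,0,0,0,1, 0,0,-1,0,0,0,1, 0,0,-1,0,0,0,1, 0,0,-1,0,0,0,1, -1,0,-1,0,0,0,1, -1,0,0,0,0,0,1, -1,0,0,0,0,0,1, 0,0,0,0,0,0,1]'
python3 - <<'E'
from h import *
a=capture("scene"); b=capture("side"); w=capture("wrist")
out=np.zeros((600,800,3),np.uint8); out[:294,:768]=cv2.resize(a[160:300,130:450],None,fx=2.4,fy=2.1)
out[298:598,:288]=cv2.resize(b[150:400,180:420],None,fx=1.2,fy=1.2); out[298:598,300:700]=cv2.resize(w,(400,300))
cv2.imwrite("pics/end.png",out[:,:,::-1]); o=get_obs();print(o["tool_pos"],o["contact_force"],o["time"])
for r in pinpoint("wrist","pump_switch_tip"): print(r["score"],onz("wrist",r["location"],142))
E
```

```text
time: 71.4
tool_pos: [480.2, -8.7, 280.1]
tcp_rot: [3.141, -0.0, 0.007]
contact_force: [-0.4, -0.7, -0.6]
grip_width: 0.8
finger_force: 0.0
[483.61502275  -9.09623013 279.71100884] [0.5272497  0.62461137 0.0317431 ] 71.55
0.21 [ 485.57513873 -216.99760266  142.        ]
```

View pics/end.png

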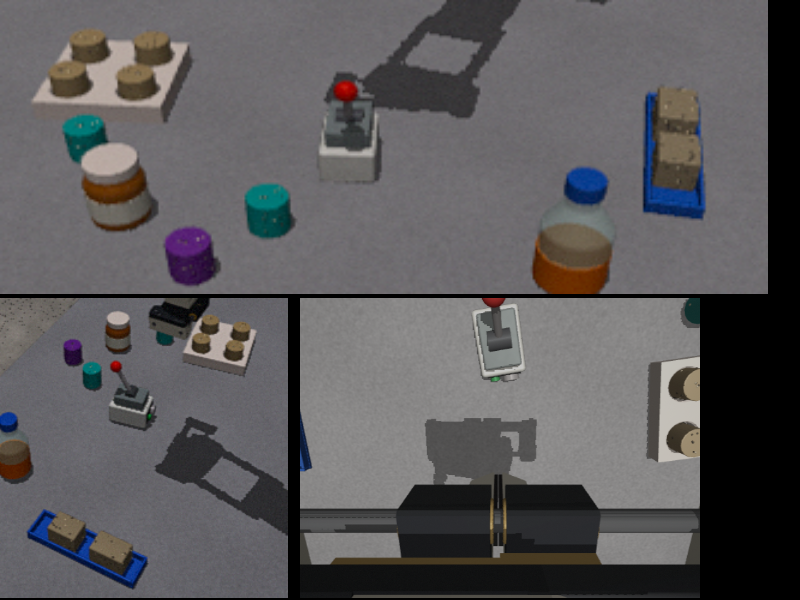

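The lever leans fully to +x (knob at (346,91) in the upper panel), all four cores and both bricks are in place, and the glassware is unmoved. Handing in.

```bash
python3 -c "
from plant import *
print(close_job())"
```

```text
the job is handed in; nothing more can be done
None
```

I handed the job in at about 72 s: pump off first, four cores in their own pockets, both bricks that were there (60 and 70 mm) flat in the tray, pump back on at its stop, and the glassware left where it stood; the hand-in returned no verdict.

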